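# Stand the slumped carton up against its bookend

## Task

The flat carton of ticket blanks has slumped over the low metal ledge. Tip it away from the ledge until it stands upright on the long thin edge that already touches the desk, without lifting it off the desk, then slide it along the desk until it stands flat against the bookend's plate, roughly centred on it. Leave the bookend where it is and do not disturb the bottles, the paper roll or the stapler.

Things in the scene. Friction and masses are not known exactly. Their poses are not given: they have to be found in the camera images.
- carton: plain cardboard carton, 0.28 to 0.56 kg; origin at its centre; own x across its 140 mm width, y along its 190 mm length, z through its 45 mm thickness. It slopes up 22 deg from its +x edge on the desk (bookend side), its -z face resting on the ledge. Upright: own x straight down, z level towards the bookend (pitch 90 deg: roll and yaw then not separately defined, use the axes).
- carton_foot (a point): middle of the carton's long corner edge (+x, -z) that touches the desk at the start and about which it tips; same axes as the carton. From about 18 deg short of upright it falls to upright by itself. Friction on the desk 0.5 to 0.7: it slides rather than topples if pushed below about 30 mm height
- carton_front (a point): middle of the carton's own +x, +z long corner edge; when it stands upright this is its lower edge on the bookend's side; same axes as the carton
- ledge: fixed aluminium strip on the desk, 300 mm long (own y), 12 mm deep (x), 32 mm high; origin at the middle of its underside. Own +x points to the carton's low edge (at the start 86 mm from the origin) and the bookend. On the -x side the carton's raised edge overhangs it freely by about 38 mm, its lower corner 52 mm above the desk
- bookend: loose grey steel bookend, 0.95 kg (a push of 5 to 6 N slides it): upright plate 130 mm wide, 130 mm high, 4 mm thick, with a flat foot 85 mm long behind; origin at desk level in the middle of the plate's front face. Own -x points out of that face towards the carton, y along it. It stands 65 to 85 mm beyond the carton's low edge, turned up to 6 deg to it
- bottle_a: white drinking bottle with grey top, 72 mm diameter, 210 mm tall, standing, loose; origin at the centre of its underside
- bottle_b: white drinking bottle with black top, 72 mm diameter, 210 mm tall, standing, loose; origin at the centre of its underside
- roll: roll of white paper, 90 mm diameter, 58 mm tall, standing on end, loose; origin at the centre of its underside
- stapler: black stapler, 125 x 34 x 44 mm, loose; origin at the centre of its underside, own x along its length
Not all that is in view belongs to the job. Leave any red look-alike of the bookend alone.

How it is judged:
At the end, for the whole second after the job is handed in: The carton stands still and upright (within 4 degrees) on the long thin edge that touched the desk at the start, its face parallel to the bookend's plate within 4.5 degrees and within 6 mm of it, its middle within 45 mm of the plate's middle; the bookend stands upright on its foot (angle between carton's own x axis and vertical above 3.0718 rad and angle between the z axis of carton and the x axis of bookend, either way round below 0.08 rad and x of carton_front in the frame of bookend between -0.006 and 0.004 m and y of carton_front in the frame of bookend between -0.045 and 0.045 m and height (world z) of carton_front below 0.005 m and angle between bookend's own z axis and vertical below 0.05 rad and linear speed of carton below 0.01 m/s).
It fails at once if the carton's lower edge is lifted more than 30 mm off the desk (height (world z) of carton_foot above 0.03 m).
It fails at once if the bookend is shoved more than 10 mm from its place (distance of bookend from where it was at the start of the episode above 0.01 m).
It fails at once if a bottle, the paper roll or the stapler is moved more than 30 mm or a bottle tipped (distance of any of bottle_a, bottle_b, roll, stapler from where it was at the start of the episode above 0.03 m or angle between any of bottle_a, bottle_b's own z axis and vertical above 0.3 rad).
It also fails if it takes over 48 s, if anything falls off the work surface, if the arm or the gripper's body presses on something with over 40 N, if the wrist force passes 120 N, or if a joint passes its speed limit or range.

## Robot

A 7-joint arm with a two-finger parallel gripper is mounted at the origin on the work surface. World frame = base frame: x ahead of the robot, y to its left, z up, the work surface at z = 0. Lengths are in m, angles in rad, forces in N, time in s.
With the tool pointing down it reaches from about 0.425 to 0.925 m from the base axis. Payload 6.8 kg.
Tool frame: the origin (TCP) lies between the finger pads; the fingertips stand r.tip_extent ahead of it and the grasp point (between the pads) lies 5 mm behind it (r.tip_extent is the distance from the TCP to the fingertips, in m); y points along the fingers, x is the direction in which the jaws open and shut, and the axes are right-handed (so a half turn about y gives the same grasp; the last joint's range is limited). The gripper opens to 85 mm and grips with 20 to 120 N. Pads are 22 mm wide; open, the fingers measure 114 mm over their backs; the gripper's body (76 mm by 85 mm) begins 54 mm behind the grasp point. The pads swing forward as they close: fully open they stand 13 mm farther back than shut.
Start: joints at [-1.31, 0.477, 0.022, 1.555, -0.011, 1.109, -0.083], TCP at [0.243, 0.63, 0.215] pointing down, gripper open.
Joint ranges: [-2.96, 2.96], [-0.34, 2.1], [-1.41, 1.46], [0.24, 2.44], [-1.37, 4.51], [0.17, 1.92], [-2.96, 2.96]. Speed limits (rad/s): [2.39, 2.39, 3.14, 3.14, 3.14, 3.14, 3.14].

## Interface

Orientations are given as a rotation vector (axis times angle).
In Python, from bench import r gives the robot as it stands.
- The arm moves only by the tool send_rows, never from a script. Its argument "plan" is a list of rows, each a list of 5 numbers: the shift along the tool's x, y, z in cm, then the turn about the tool's y in degrees, then the opening, from 0 (shut) to 1 (fully open). In form: [[dx, dy, dz, spin, grip], ...]. A call has 1 to 12 rows; each row shifts and turns the commanded pose from where the row before left it, along the tool's axes as they then stand; what a row does not reach is not made up. A row lasts 1/8 s, in which the tool goes at most 62.5 mm and 10.7 degrees, less where a joint would pass 70% of its speed; a pose out of reach is approached as far as the arm can. A call is refused whole if a number of a shift passes 6.25 or a number of a turn 10.7, either way. A call with a gripper value outside its range is refused whole. The fingers move at their own pace and stop on an object; "force" is the grip in N (left out, the last holds). Time passes only in rows, so rows that do not move let the fingers close. It gives the time, the measured TCP pose, the force and the opening at its end, in the units of the state.
- r.get_obs(): the state, without advancing time (a new reading comes with each control period).
- r.grab_frame(name): name is "side" or "top" or "wrist"; returns a dict with "image" (400x640x3 uint8, red, green, blue), "camera_matrix" (3x3 intrinsics, pixels), "cam_to_world" (4x4, takes a point from camera to world coordinates). Camera axes: x right, y down, z forward; pixel columns grow to the right and rows downward; lengths in m; the calibration is good to about 2 mm. A picture is of the moment at which its call begins. There is no depth.
- r.hand_in(): hands the job in, once; it reports no verdict.
Trained networks look in the newest picture that a camera, given by its name, has taken for a name from the list of things; names that differ only in an ending like _2 or _b are one class to them, and where a whole thing is asked for, a point or a joint stands for the part that bears it (a point fixed in the world has none). Each returns a list of dicts, best first, with "p" (0 to 1); they miss things now and then, are a little off and sometimes report something else, mostly with a low value. They report only what shows in the picture. A call takes as long as a camera call. They do not tell look-alikes from the thing itself.
- r.recognise(camera, target): "rect" ([left, top, right, bottom] in pixels, round what is visible of it).
The state is a dict: "clock": time; "joints": joint angles; "qvel": joint speeds; "tau": joint torques, N m; "tcp_pos": TCP position; "orientation": TCP orientation; "contact_force": force on the tool from outside, world axes, zero at the start; "moment": the same for the moment, N m; "grip_width": finger opening in m.
Only numpy, scipy, OpenCV 4.12 (cv2) and the standard library are available. Lean on these libraries where they do the work, as an engineer would, in place of code of your own. Each camera call takes 0.05 s, during which the arm holds its last target.

## Working session

There is one attempt and no reset: what is moved stays moved. The work goes in short steps, Python scripts to look and compute and a tool call to move; the robot and the scene stay as the last step left them, time stands still between calls to the robot, and variables do not carry over. Pictures are saved under pics/ and viewed, and the job is handed in when it is done.

Besides the shell and the picture viewer there is one more tool, called by a JSON object that holds its "method" and its "body". send_rows: Moves the arm, as the interface text tells. Its arguments: {"type":"object","properties":{"plan":{"type":"array","items":{"type":"array","items":{"type":"number"}}},"force":{"type":"number"}},"required":["plan"]}

```bash
ls; mkdir -p pics
python3 - <<'E'
from bench import r
import cv2
o=r.get_obs();print({k:o[k] for k in ['clock','tcp_pos','orientation','contact_force','grip_width']},r.tip_extent)
for n in ['side','top','wrist']:
    f=r.grab_frame(n);cv2.imwrite(f'pics/{n}0.png',f['image'][:,:,::-1]);print(n,f['camera_matrix'],f['cam_to_world'])
    for t in ['carton','bookend','ledge','bottle_a','roll','stapler']:
        print(t,[(x['rect'],round(x['p'],2)) for x in r.recognise(n,t)])
E
```

```text
pics
{'clock': 0.0, 'tcp_pos': array([0.24313348, 0.62902489, 0.21400701]), 'orientation': array([-1.3625937 , -0.93235701,  0.93474277]), 'contact_force': array([ 1.10463849, -0.50556067,  0.36917531]), 'grip_width': 0.08546938874664334} 0.014
side [[400.43030083   0.         319.84928073]
 [  0.         400.43030083 199.22153204]
 [  0.           0.           1.        ]] [[ 0.98185601 -0.11311278  0.15219816  0.4166226 ]
 [-0.18885814 -0.65554742  0.73115674 -0.75349766]
 [ 0.01706995 -0.7466345  -0.66501544  0.73446289]
 [ 0.          0.          0.          1.        ]]
carton [([281.7, 170.0, 368.9, 234.9], 0.8)]
bookend [([312.2, 214.5, 373.1, 285.7], 0.98), ([410.3, 200.7, 477.0, 289.1], 0.86), ([206.5, 200.7, 282.4, 282.7], 0.78), ([167.7, 267.7, 262.2, 372.7], 0.6)]
ledge [([263.3, 191.9, 373.0, 216.2], 0.65)]
bottle_a [([364.5, 238.4, 408.6, 320.0], 0.95), ([298.6, 241.5, 338.4, 322.4], 0.75)]
roll [([385.5, 184.5, 423.1, 226.6], 0.61)]
stapler []
top [[429.43195153   0.         316.67442413]
 [  0.         429.43195153 198.30291921]
 [  0.           0.           1.       
[... 438 characters left out ...]
6.5, 142.3, 485.5, 181.3], 0.76), ([374.8, 156.9, 415.9, 218.4], 0.65), ([421.2, 207.0, 479.3, 240.9], 0.59)]
roll [([316.2, 81.8, 352.0, 126.1], 0.98), ([379.9, 157.3, 415.2, 217.6], 0.27)]
stapler [([237.3, 117.4, 291.1, 129.5], 0.61)]
wrist [[309.86892604   0.         317.73513207]
 [  0.         309.86892604 195.88175566]
 [  0.           0.           1.        ]] [[ 3.61420043e-01  8.84194765e-01  2.95931023e-01  1.69075298e-01]
 [ 9.32403024e-01 -3.42599941e-01 -1.15108129e-01  6.60012219e-01]
 [-3.92054210e-04  3.17529366e-01 -9.48248358e-01  3.73933332e-01]
 [ 0.00000000e+00  0.00000000e+00  0.00000000e+00  1.00000000e+00]]
carton []
bookend []
ledge []
bottle_a []
roll []
stapler []
```

View pics/side0.png

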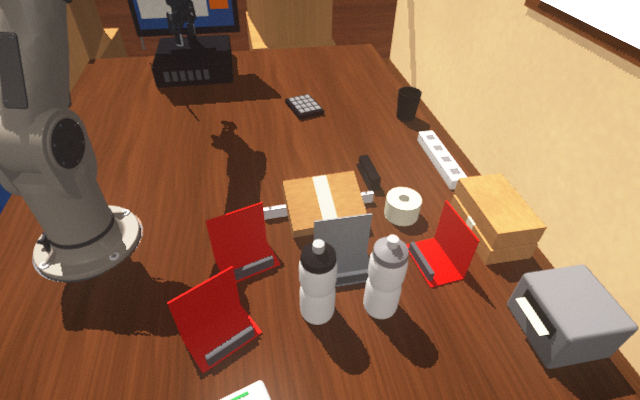

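View pics/top0.png

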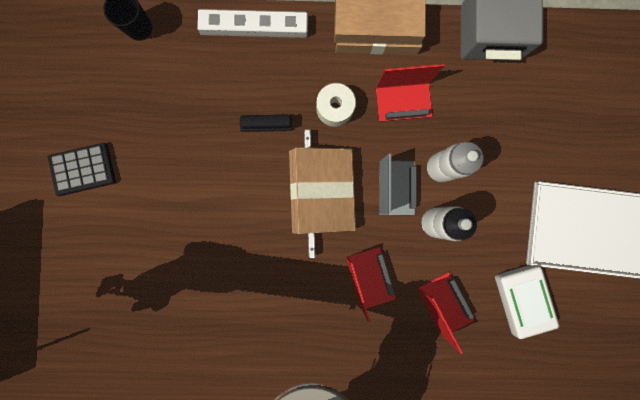

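Run:
```python
import cv2
a=cv2.imread('pics/top0.png')[60:360,220:500];cv2.imwrite('pics/top0c.png',cv2.resize(a,None,fx=2,fy=2,interpolation=cv2.INTER_CUBIC))
a=cv2.imread('pics/side0.png')[150:340,240:500];cv2.imwrite('pics/side0c.png',cv2.resize(a,None,fx=3,fy=3,interpolation=cv2.INTER_CUBIC))
```

```text
(no output)
```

View pics/top0c.png

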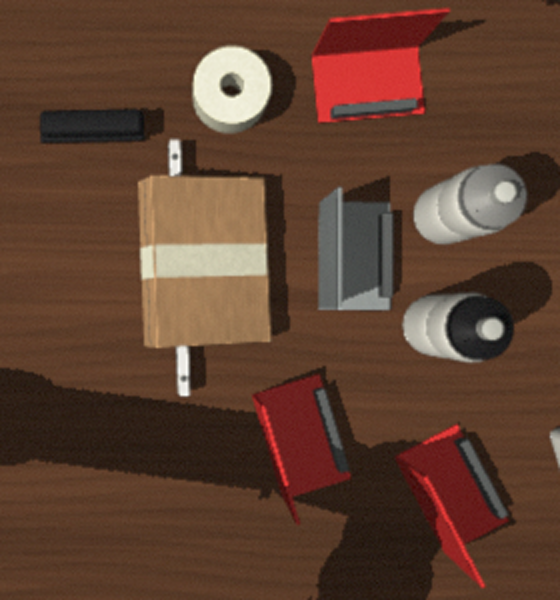

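View pics/side0c.png

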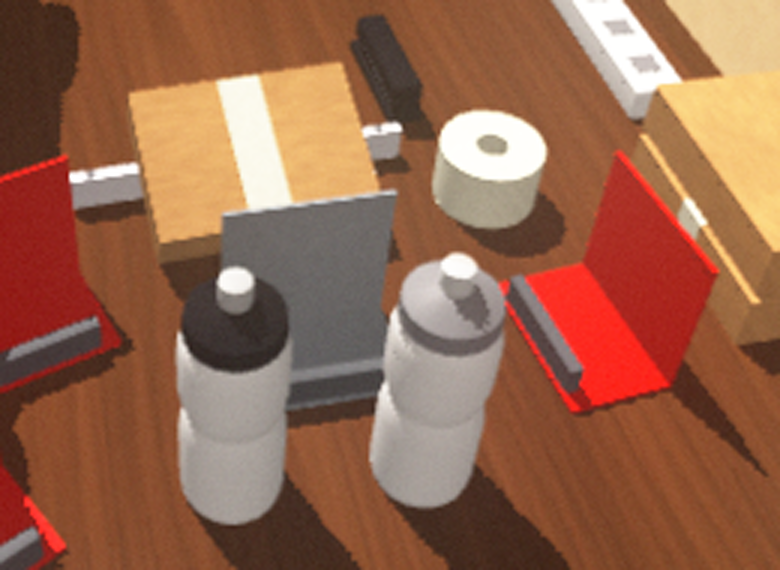

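Run:
```python
from bench import r
from scipy.spatial.transform import Rotation as R
print(R.from_rotvec(r.get_obs()['orientation']).as_matrix().round(3)); print([x for x in dir(r) if x[0]!='_'])
f=r.grab_frame('wrist')
import cv2;cv2.imwrite('pics/wrist1.png',f['image'][:,:,::-1])
```

```text
[[ 0.361  0.    -0.933]
 [ 0.933  0.     0.361]
 [ 0.    -1.    -0.   ]]
['Unreachable', 'get_obs', 'grab_frame', 'hand_in', 'recognise', 'tip_extent']
```

View pics/wrist1.png

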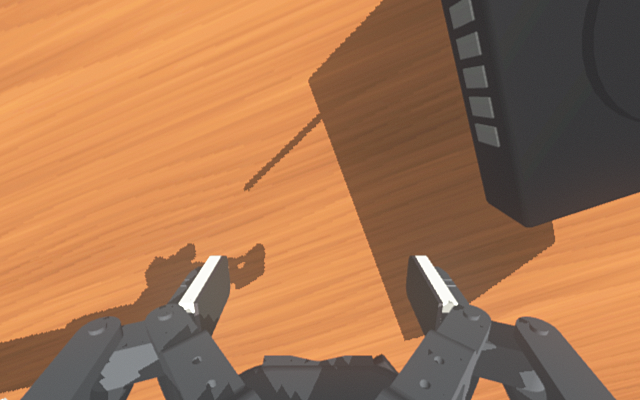

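Run:
```python
import cv2
im=cv2.imread('pics/top0.png')
a=im[125:265,280:365];cv2.imwrite('pics/z1.png',cv2.resize(a,None,fx=4,fy=4,interpolation=cv2.INTER_CUBIC))
a=im[140:240,370:490];cv2.imwrite('pics/z2.png',cv2.resize(a,None,fx=5,fy=5,interpolation=cv2.INTER_CUBIC))
im=cv2.imread('pics/side0.png')
a=im[165:295,255:415];cv2.imwrite('pics/z3.png',cv2.resize(a,None,fx=4,fy=4,interpolation=cv2.INTER_CUBIC))
```

```text
(no output)
```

View pics/z1.png

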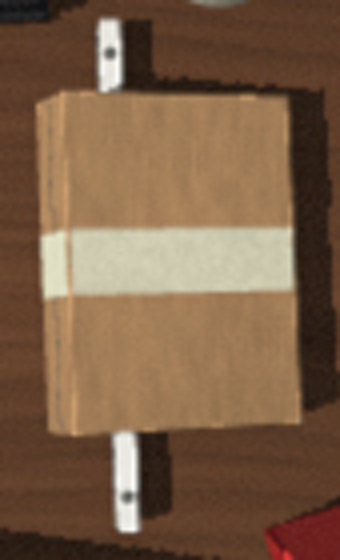

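View pics/z2.png

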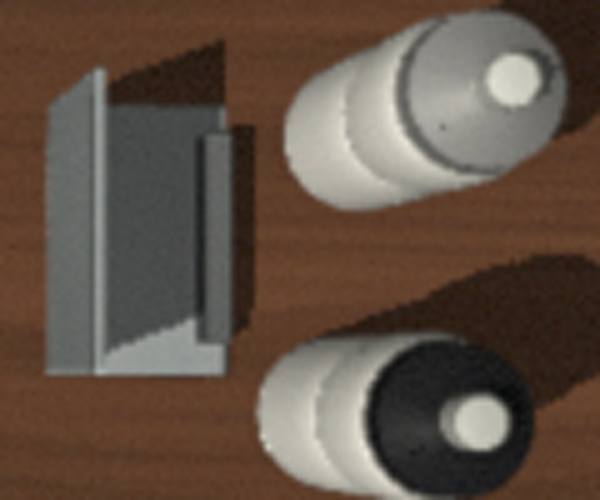

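View pics/z3.png

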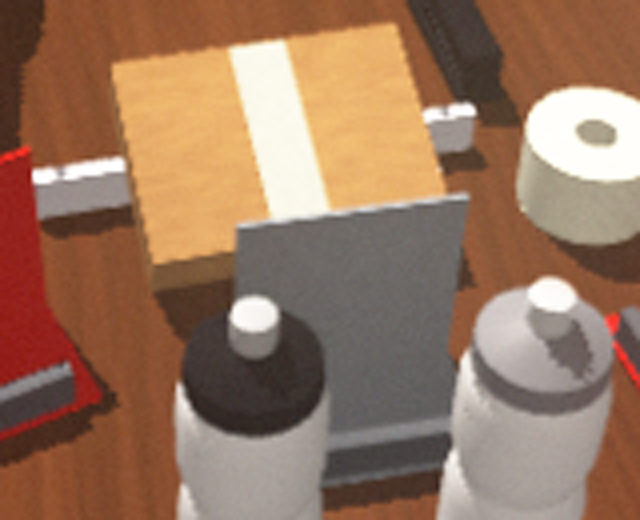

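```bash
cat > h.py <<'E'
import numpy as np, cv2
from scipy.optimize import least_squares
from scipy.spatial.transform import Rotation as R
KT=np.array([[429.43195153,0,316.67442413],[0,429.43195153,198.30291921],[0,0,1]])
CT=np.array([[0.0206623,-0.99906219,0.03804998,0.52282135],[-0.99970362,-0.02113569,-0.01208131,0.00918303],[0.01287419,-0.03778908,-0.9992028,1.03650653],[0,0,0,1]])
KS=np.array([[400.43030083,0,319.84928073],[0,400.43030083,199.22153204],[0,0,1]])
CS=np.array([[0.98185601,-0.11311278,0.15219816,0.4166226],[-0.18885814,-0.65554742,0.73115674,-0.75349766],[0.01706995,-0.7466345,-0.66501544,0.73446289],[0,0,0,1]])
def proj(P,K,C):
    P=np.atleast_2d(P); c=(P-C[:3,3])@C[:3,:3]; u=c@K.T; return u[:,:2]/u[:,2:]
def ray(px,K,C,z):
    d=C[:3,:3]@np.linalg.solve(K,[px[0],px[1],1]); return C[:3,3]+d*(z-C[2,3])/d[2]
def unz(u,s,off): return (np.array(u,float)+.5)/s-.5+np.array(off)
def cart(p,th):  # p: foot x,y, psi ; psi heading of direction to bookend (own +x horizontally); th slope
    f=np.array([p[0],p[1],0]);h=np.array([np.cos(p[2]),np.sin(p[2]),0]);zz=np.array([0,0,1.])
    X=h*np.cos(th)-zz*np.sin(th); Z=h*np.sin(th)+zz*np.cos(th); Y=np.cross(Z,X)
    return lambda x,y,z: f+X*(x-.07)+Y*y+Z*(z+.0225)
E
python3 - <<'E'
from h import *
cl=unz([(63,92),(71,434),(39,102),(50,433),(288,97),(300,423)],4,(280,125))
cs=unz([(112,62),(398,24),(152,266)],4,(255,165))
def pts(p,th):
    c=cart(p,th); # own y at heading -90deg: Y=Z x X 
    return [c(-.07,s*.095,.0225) for s in(1,-1)]+[c(-.07,s*.095,-.0225) for s in(1,-1)]+[c(.07,s*.095,.0225) for s in(1,-1)]
th=np.radians(22)
def res(q,full=False):
    P=pts(q,th); a=proj(P,KT,CT)-cl
    b=proj([P[1],P[0],P[5]],KS,CS)-cs
    return np.r_[a.ravel(),b.ravel()]
s=least_squares(res,[.53,-.07,-1.57]);print(s.x,np.degrees(s.x[2]),res(s.x).reshape(-1,2).round(1))
for e in [-1,1]:
    print(cart(s.x,th)(0,e*.095,-.0225))
# bookend
cb=unz([(46,106),(46,375),(94,70),(94,374),(226,375)],5,(370,140))
bs=unz([(237,226),(466,196)],4,(255,165))
def bp(q):
    o=np.array([q[0],q[1],0]);X=np.array([np.cos(q[2]),np.sin(q[2]),0]);Y=np.array([-X[1],X[0],0]);H=np.array([0,0,.13])
    return [o+.065*Y,o-.065*Y,o+.065*Y+H,o-.065*Y+H,o-.065*Y+.089*X]
def rb(q):
    P=bp(q);return np.r_[(proj(P,KT,CT)-cb).ravel(),(proj([P[3],P[2]],KS,CS)-bs).ravel()]
t=least_squares(rb,[.53,-.13,-1.57]);print(t.x,np.degrees(t.x[2]),rb(t.x).reshape(-1,2).round(1))
h=np.array([np.cos(s.x[2]),np.sin(s.x[2])]);d=t.x[:2]-s.x[:2];print('gap',d@h,'lat (own y)',d@np.array([-h[1],h[0]]))
for n,u,v in [('ledge top +x',(101,88),(122,88)),('l',(118,532),(139,532)),('l0',(99,20),(120,20))]:
    for q in(u,v): print(n,ray(unz(q,4,(280,125)),KT,CT,.032))
print('bottle a,b front', ray(unz((285,140),5,(370,140)),KT,CT,.03), ray(unz((258,420),5,(370,140)),KT,CT,.03))
print('roll',ray((335,104),KT,CT,.058)); print('red', [ray(q,KT,CT,.0) for q in [(348,256),(380,246),(395,297),(370,318)]])
E
```

```text
[ 0.58245669 -0.07099866 -1.51833644] -86.99426968830275 [[ 0.1 -0.9]
 [ 0.7 -0. ]
 [-0.5 -0.3]
 [-0.8 -0.3]
 [ 0.4 -0.2]
 [ 0.3 -0.1]
 [-0.8  0.4]
 [-0.7 -0.2]
 [-0.5 -0. ]]
[ 0.48418415 -0.01116649  0.02622246]
[ 0.67392276 -0.00120368  0.02622246]
[ 0.59187556 -0.15343651 -1.56017379] -89.3913734678903 [[ 0.2 -0.1]
 [-0.1 -0.3]
 [ 0.2 -0.6]
 [ 0.  -0.2]
 [ 0.7  0. ]
 [-1.2 -0.4]
 [-0.1 -0.6]]
gap 0.08281832096459009 lat (own y) 0.005083210044927596
ledge top +x [0.68203629 0.02728502 0.032     ]
ledge top +x [0.68231653 0.01494744 0.032     ]
l [0.42251108 0.01175647 0.032     ]
l [ 0.42274797 -0.00046514  0.032     ]
l0 [0.72223638 0.0293348  0.032     ]
l0 [0.72252341 0.01697915 0.032     ]
bottle a,b front [ 0.63912697 -0.26085894  0.03      ] [ 0.50691788 -0.24958658  0.03      ]
roll [ 0.77805579 -0.04031884  0.058     ]
red [array([ 0.42501837, -0.08156669,  0.        ]), array([ 0.45051016, -0.15832272,  0.        ]), array([ 0.32924038, -0.19623233,  0.        ]), array([ 0.27827163, -0.13692881,  0.        ])]
```

{"method": "send_rows", "body": {"plan": [[-3.4, 0, -4.5, 0, 1], [-3.4, 0, -4.5, 0, 1], [-3.4, 0, -4.5, 0, 1], [-3.4, 0, -4.5, 0, 1], [-3.4, 0, -4.5, 0, 1], [-3.4, 0, -4.5, 0, 1], [-3.4, 0, -4.5, 0, 1], [-3.4, 0, -4.5, 0, 1], [-3.4, 0, -4.5, 0, 1], [-3.4, 0, -4.5, 0, 1], [0, 0, 0, 9.4, 1], [0, 0, 0, 9.4, 1]]}}

```text
clock: 2.6
tcp_pos: [0.541, 0.1491, 0.2151]
orientation: [-1.463, -0.677, 0.676]
contact_force: [-1.3, -0.5, -0.6]
grip_width: 0.0852
```

{"method": "send_rows", "body": {"plan": [[0, 0, 0, 9.4, 1], [0, 0, 0, 9.4, 1], [0, 0, 0, 9.4, 1], [0, 0, 0, 9.4, 1], [0, 0, 0, 9.4, 1], [0, 0, 0, 0, 1]]}}

```text
clock: 3.35
tcp_pos: [0.5405, 0.1504, 0.2151]
orientation: [-1.57, -0.044, 0.043]
contact_force: [1.1, 0.0, 0.8]
grip_width: 0.0854
```

```bash
cat >> h.py <<'E'
FOOT=np.array([.5825,-.0710]);PSI=np.radians(-86.99);H=np.array([np.cos(PSI),np.sin(PSI)]);YV=np.array([-H[1],H[0]])
BO=np.array([.5919,-.1534]);BPSI=np.radians(-89.39)
def st(r):
    o=r.get_obs();M=R.from_rotvec(o['orientation']).as_matrix();p=o['tcp_pos'];d=p[:2]-FOOT
    F=o['contact_force']
    print('t %.2f'%o['clock'],'tcp',p.round(4),'toolx ang %.1f'%np.degrees(np.arctan2(M[1,0],M[0,0])),'off %.1f lat %.1f mm'%(-1e3*d@H,1e3*d@YV),'F h %.2f y %.2f up %.2f'%(F[:2]@H,F[:2]@YV,F[2]),'w %.4f'%o['grip_width'])
    return o,M
E
python3 -c "
from bench import r
from h import *
st(r);print(r.tip_extent)"
```

```text
t 3.35 tcp [0.5405 0.1504 0.2151] toolx ang 3.2 off 223.3 lat -30.3 mm F h 0.02 y 1.11 up 0.82 w 0.0854
0.014
```

{"method": "send_rows", "body": {"plan": [[3.0, 0, -5.0, 0, 1], [0, 4.5, 0, 0, 1], [0, 5.0, 0, 0, 1], [0, 4.0, 0, 0, 1], [0, 2.5, 0, 0, 1], [0, 0, 0, 0, 1]]}}

```text
clock: 4.1
tcp_pos: [0.5716, 0.1016, 0.0533]
orientation: [-1.571, -0.041, 0.047]
contact_force: [0.1, -0.6, 0.6]
grip_width: 0.0854
```

```bash
python3 -c "
from bench import r
from h import *
st(r)
f=r.grab_frame('side');cv2.imwrite('pics/s2.png',cv2.resize(f['image'][100:300,220:480,::-1],None,fx=3,fy=3))
print(st(r)[0]['contact_force'])"
```

```text
t 4.10 tcp [0.5716 0.1016 0.0533] toolx ang 3.2 off 173.0 lat -1.8 mm F h 0.64 y 0.11 up 0.61 w 0.0854
t 4.15 tcp [0.5729 0.1018 0.0548] toolx ang 3.2 off 173.0 lat -0.5 mm F h -0.40 y 0.39 up 0.71 w 0.0857
[0.37111717 0.42217762 0.71480742]
```

View pics/s2.png

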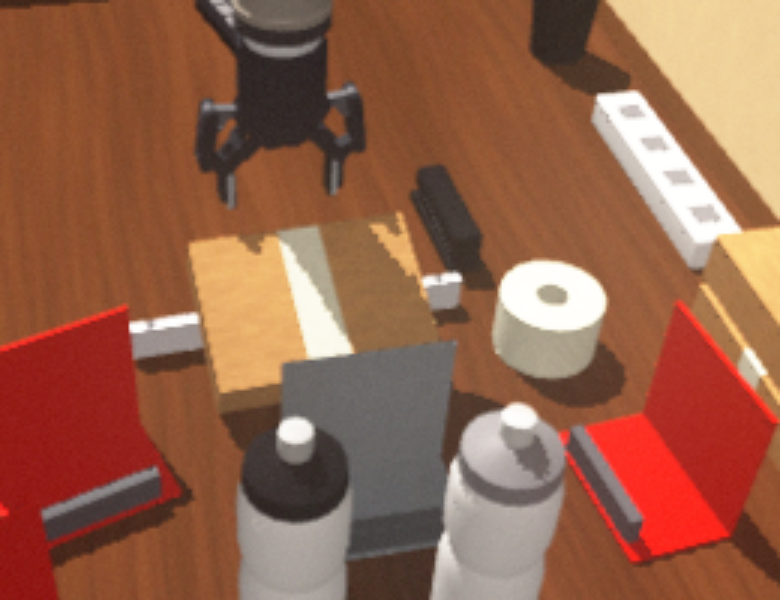

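{"method": "send_rows", "body": {"plan": [[0, 0, -2.0, 0, 1], [0, 0, -0.8, 0, 1], [0, 0, 0, 0, 1]]}}

```text
clock: 4.53
tcp_pos: [0.5752, 0.0724, 0.0559]
orientation: [-1.57, -0.041, 0.039]
contact_force: [-0.4, 1.0, -1.0]
grip_width: 0.0855
```

{"method": "send_rows", "body": {"plan": [[0, 0, -0.4, 0, 1], [0, 0, 0, 0, 1]]}}

```text
clock: 4.78
tcp_pos: [0.5749, 0.07, 0.0551]
orientation: [-1.57, -0.042, 0.042]
contact_force: [0.8, -0.2, 0.2]
grip_width: 0.0856
```

{"method": "send_rows", "body": {"plan": [[0, 0, -0.3, 0, 1], [0, 0, 0, 0, 1]]}}

```text
clock: 5.03
tcp_pos: [0.575, 0.0668, 0.055]
orientation: [-1.571, -0.042, 0.042]
contact_force: [-0.7, -0.9, 0.6]
grip_width: 0.0855
```

```bash
python3 -c "
from bench import r
from h import *
st(r)
f=r.grab_frame('top');cv2.imwrite('pics/t3.png',cv2.resize(f['image'][120:270,270:430,::-1],None,fx=4,fy=4,interpolation=2))
st(r)"
```

```text
t 5.03 tcp [0.575  0.0668 0.055 ] toolx ang 3.1 off 138.0 lat -0.3 mm F h 0.83 y -0.72 up 0.59 w 0.0855
t 5.08 tcp [0.575 0.067 0.055] toolx ang 3.1 off 138.2 lat -0.3 mm F h -1.01 y 0.36 up -0.60 w 0.0853
```

View pics/t3.png

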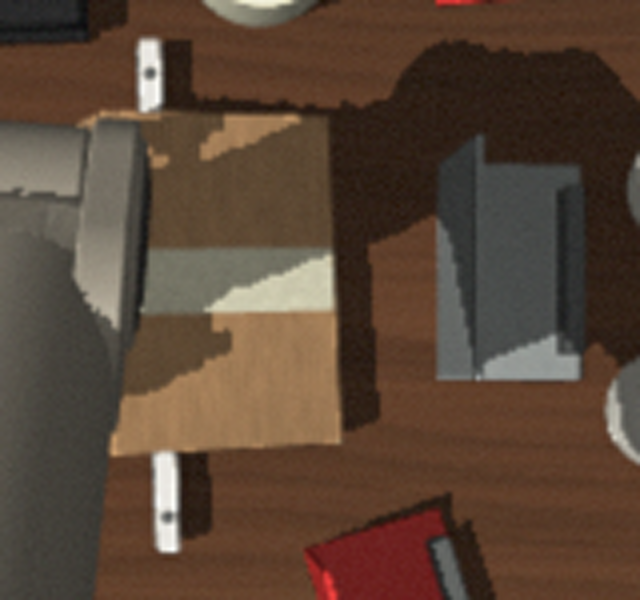

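{"method": "send_rows", "body": {"plan": [[0, 0, -0.2, 0, 1], [0, 0, 0, 0, 1]]}}

```text
clock: 5.32
tcp_pos: [0.5751, 0.0648, 0.055]
orientation: [-1.57, -0.042, 0.042]
contact_force: [0.2, -0.5, -0.1]
grip_width: 0.0851
```

{"method": "send_rows", "body": {"plan": [[0, 0, -0.2, 0, 1], [0, 0, 0, 0, 1]]}}

```text
clock: 5.58
tcp_pos: [0.5752, 0.0627, 0.055]
orientation: [-1.571, -0.042, 0.042]
contact_force: [-0.1, 1.0, 0.4]
grip_width: 0.085
```

{"method": "send_rows", "body": {"plan": [[0, 0, -0.2, 0, 1], [0, 0, 0, 0, 1]]}}

```text
clock: 5.82
tcp_pos: [0.5753, 0.0607, 0.055]
orientation: [-1.57, -0.042, 0.042]
contact_force: [-0.4, -0.5, -0.2]
grip_width: 0.0854
```

```bash
python3 -c "
from bench import r
from h import *
st(r)
f=r.grab_frame('top');cv2.imwrite('pics/t4.png',cv2.resize(f['image'][120:270,270:430,::-1],None,fx=4,fy=4,interpolation=2))
st(r)"
```

```text
t 5.83 tcp [0.5753 0.0607 0.055 ] toolx ang 3.0 off 131.9 lat -0.2 mm F h 0.49 y -0.41 up -0.17 w 0.0854
t 5.88 tcp [0.5753 0.0609 0.055 ] toolx ang 3.1 off 132.1 lat -0.2 mm F h -0.19 y -0.21 up 0.98 w 0.0853
```

View pics/t4.png

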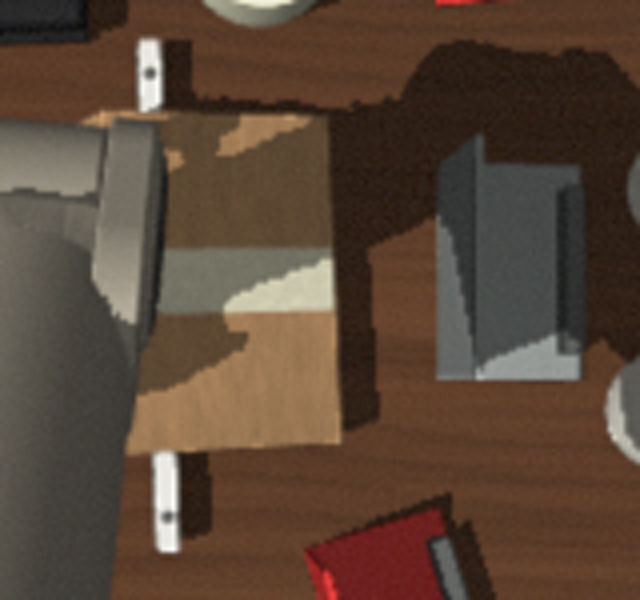

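```bash
python3 -c "
from bench import r
from h import *
f=r.grab_frame('side');cv2.imwrite('pics/s5.png',cv2.resize(f['image'][130:250,250:410,::-1],None,fx=5,fy=5,interpolation=2))
f=r.grab_frame('wrist');cv2.imwrite('pics/w5.png',f['image'][:,:,::-1]);np.savez('w5.npz',K=f['camera_matrix'],C=f['cam_to_world'])
st(r)"
```

```text
t 5.97 tcp [0.5753 0.061  0.055 ] toolx ang 3.1 off 132.2 lat -0.2 mm F h -0.52 y -0.11 up -0.09 w 0.0855
```

View pics/s5.png

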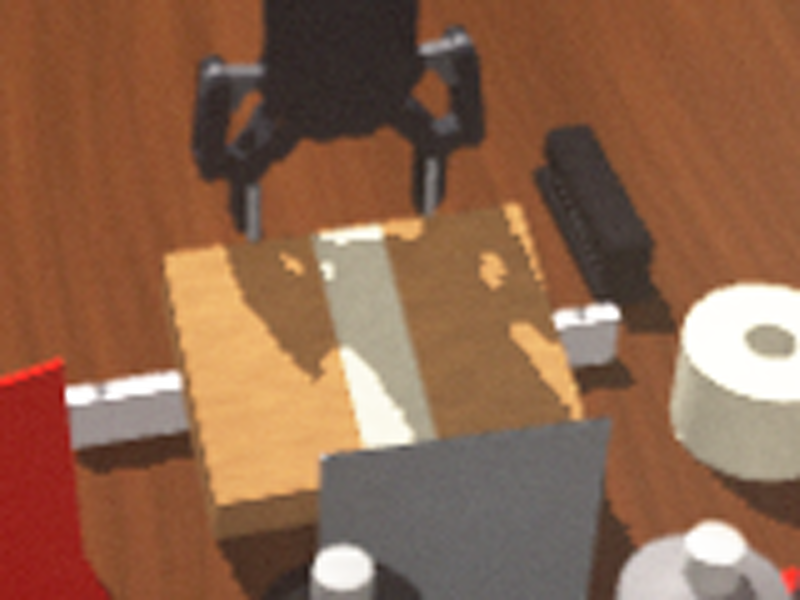

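View pics/w5.png

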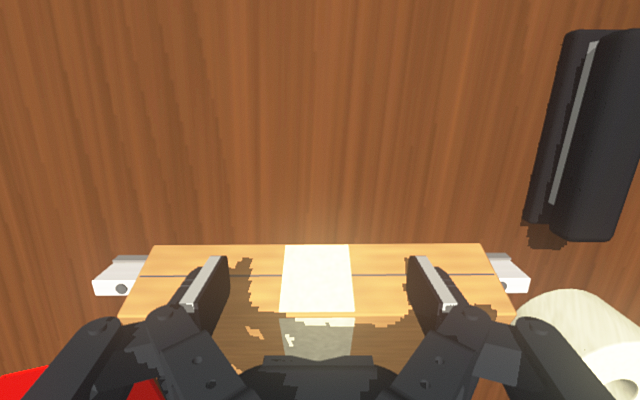

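```bash
python3 -c "
from bench import r
from h import *
d=np.load('w5.npz');o=r.get_obs();M=R.from_rotvec(o['orientation']).as_matrix()
for y in (-.03,-.015,0,.007,.014):
  for z in (-.011,.011):
    print(y,z,proj(o['tcp_pos']+M@[.0425,y,z],d['K'],d['C']).round())
print((d['C'][:3,3]-o['tcp_pos'])@M)
c=cart([*FOOT,PSI],np.radians(22))
print(proj([c(-.07,s*.095,z) for s in (1,-1) for z in (.0225,-.0225)],d['K'],d['C']).round())
"
```

```text
-0.03 -0.011 [[401. 293.]]
-0.03 0.011 [[405. 253.]]
-0.015 -0.011 [[394. 276.]]
-0.015 0.011 [[397. 239.]]
0 -0.011 [[388. 261.]]
0 0.011 [[390. 227.]]
0.007 -0.011 [[385. 255.]]
0.007 0.011 [[388. 222.]]
0.014 -0.011 [[383. 250.]]
0.014 0.011 [[385. 217.]]
[ 0.00194589 -0.15890174  0.08243668]
[[516. 320.]
 [478. 246.]
 [112. 320.]
 [151. 246.]]
```

```bash
python3 -c "
from bench import r
from h import *
o=r.get_obs();M=R.from_rotvec(o['orientation']).as_matrix()
for y in (-.045,-.03,-.015,0,.014):
  for x in (-.05,.05):
    q=proj(o['tcp_pos']+M@[x,y,-.011],KS,CS)[0];print(y,x,q.round(),((q-[250,130])*5).round())
"
python3 - <<'E'
import cv2
a=cv2.imread('pics/w5.png')[235:345,380:500];cv2.imwrite('pics/w5c.png',cv2.resize(a,None,fx=5,fy=5,interpolation=2))
E
```

```text
-0.045 -0.05 [298. 174.] [242. 222.]
-0.045 0.05 [336. 169.] [430. 196.]
-0.03 -0.05 [299. 179.] [243. 245.]
-0.03 0.05 [336. 174.] [429. 218.]
-0.015 -0.05 [299. 183.] [243. 267.]
-0.015 0.05 [336. 178.] [428. 241.]
0 -0.05 [299. 188.] [244. 289.]
0 0.05 [335. 182.] [427. 262.]
0.014 -0.05 [299. 192.] [244. 309.]
0.014 0.05 [335. 186.] [426. 282.]
```

View pics/w5c.png

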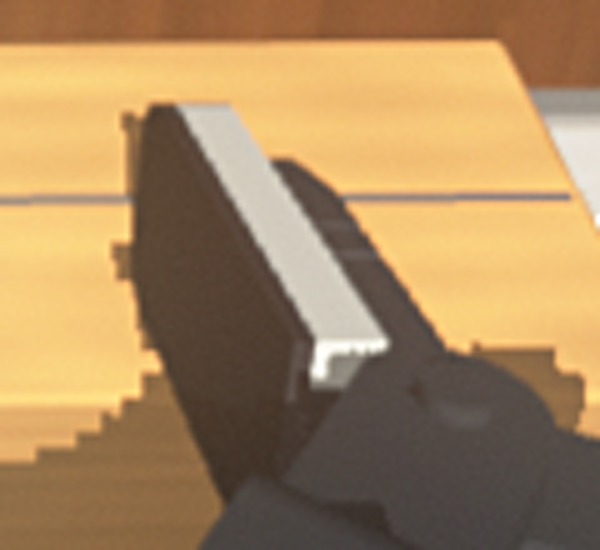

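{"method": "send_rows", "body": {"plan": [[0, 0, 2.0, 0, 1], [0, 2.0, 0, 0, 1], [0, 1.0, 0, 0, 1], [0, 0, 0, 0, 1]]}}

```text
clock: 6.48
tcp_pos: [0.5731, 0.0804, 0.0235]
orientation: [-1.571, -0.04, 0.044]
contact_force: [1.2, 0.9, -0.4]
grip_width: 0.0854
```

```bash
python3 -c "
from bench import r
from h import *
f=r.grab_frame('wrist');cv2.imwrite('pics/w6.png',f['image'][:,:,::-1]);
st(r)"
```

```text
t 6.53 tcp [0.5737 0.0803 0.0242] toolx ang 3.0 off 151.6 lat -0.8 mm F h 0.11 y 0.62 up 0.41 w 0.0856
```

View pics/w6.png

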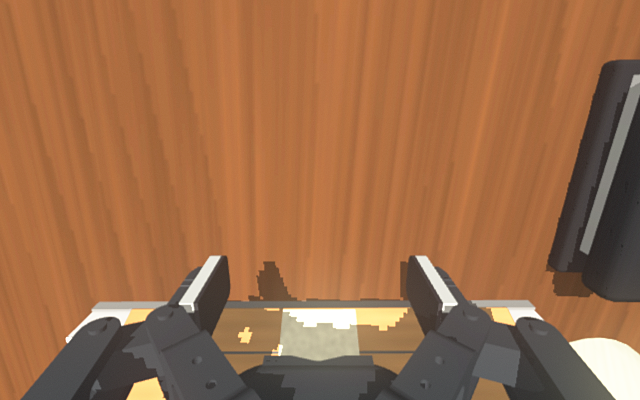

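{"method": "send_rows", "body": {"plan": [[0, 0.7, 0, 0, 1], [0, 0, 0, 0, 1]]}}

```text
clock: 6.78
tcp_pos: [0.574, 0.0807, 0.0177]
orientation: [-1.571, -0.041, 0.042]
contact_force: [0.0, -0.4, 1.3]
grip_width: 0.0855
```

{"method": "send_rows", "body": {"plan": [[0, 0.5, 0, 0, 1], [0, 0, 0, 0, 1]]}}

```text
clock: 7.02
tcp_pos: [0.574, 0.081, 0.0127]
orientation: [-1.57, -0.042, 0.042]
contact_force: [-0.0, 0.2, -0.2]
grip_width: 0.0858
```

```bash
python3 -c "
from bench import r
from h import *
st(r)"
```

```text
t 7.03 tcp [0.574  0.081  0.0127] toolx ang 3.1 off 152.2 lat -0.5 mm F h -0.16 y -0.02 up -0.24 w 0.0858
```

{"method": "send_rows", "body": {"plan": [[0, -3.0, 2.0, 0, 0.3], [0, -1.2, 0, 0, 0.3], [0, 0, 0, 0, 0.3], [0, 0, 0, 0, 0.3], [0, 0, 0, 0, 0.3]]}}

```text
clock: 7.65
tcp_pos: [0.5726, 0.1002, 0.0542]
orientation: [-1.571, -0.04, 0.042]
contact_force: [-0.6, 0.5, 0.3]
grip_width: 0.0256
```

```bash
python3 -c "
from bench import r
from h import *
f=r.grab_frame('wrist');cv2.imwrite('pics/w7.png',f['image'][:,:,::-1]);
o,M=st(r);print(r.tip_extent)
for y in (-.03,-.015,0,.007,.014):
  for z in (-.011,.011):
    print(y,z,proj(o['tcp_pos']+M@[.0125,y,z],f['camera_matrix'],f['cam_to_world']).round())
f=r.grab_frame('side');cv2.imwrite('pics/s7.png',cv2.resize(f['image'][130:250,250:410,::-1],None,fx=5,fy=5,interpolation=2))
"
```

```text
t 7.70 tcp [0.5727 0.1003 0.0543] toolx ang 3.0 off 171.6 lat -0.8 mm F h -0.02 y -0.04 up -0.09 w 0.0257
0.014
-0.03 -0.011 [[340. 293.]]
-0.03 0.011 [[341. 253.]]
-0.015 -0.011 [[338. 276.]]
-0.015 0.011 [[339. 239.]]
0 -0.011 [[336. 261.]]
0 0.011 [[337. 227.]]
0.007 -0.011 [[336. 255.]]
0.007 0.011 [[336. 222.]]
0.014 -0.011 [[335. 250.]]
0.014 0.011 [[336. 217.]]
```

View pics/w7.png

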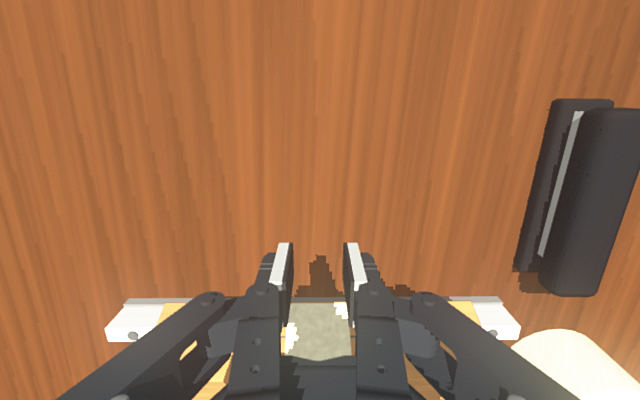

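View pics/s7.png

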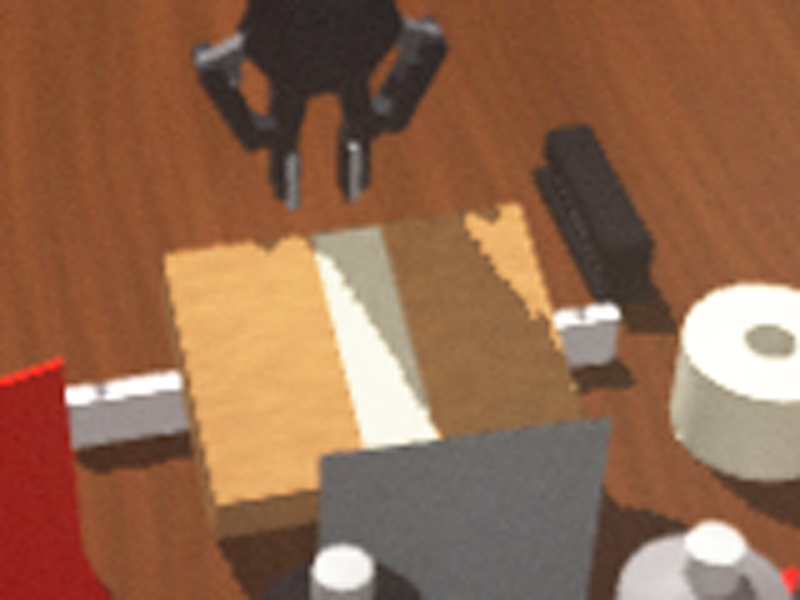

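```bash
python3 -c "
from bench import r
from h import *
o,M=st(r)
for y in (-.04,-.03,-.02,-.01,0,.014):
  for x in (-.016,.016):
    q=proj(o['tcp_pos']+M@[x,y,-.011],KS,CS)[0];print(y,x,((q-[250,130])*5+2).round())
"
```

```text
t 7.75 tcp [0.5728 0.1004 0.0544] toolx ang 3.0 off 171.7 lat -0.7 mm F h -0.43 y -0.06 up -0.01 w 0.0260
-0.04 -0.016 [292. 178.]
-0.04 0.016 [350. 171.]
-0.03 -0.016 [292. 193.]
-0.03 0.016 [350. 186.]
-0.02 -0.016 [292. 208.]
-0.02 0.016 [349. 200.]
-0.01 -0.016 [292. 223.]
-0.01 0.016 [349. 215.]
0 -0.016 [292. 237.]
0 0.016 [349. 229.]
0.014 -0.016 [292. 257.]
0.014 0.016 [348. 249.]
```

{"method": "send_rows", "body": {"plan": [[0, 2.0, 0, 0, 0.3], [0, 1.6, 0, 0, 0.3], [0, 0, -2.0, 0, 0.3], [0, 0, -0.7, 0, 0.3], [0, 0, 0, 0, 0.3]]}}

```text
clock: 8.38
tcp_pos: [0.5751, 0.0723, 0.0195]
orientation: [-1.571, -0.041, 0.039]
contact_force: [-0.6, 0.3, -0.2]
grip_width: 0.0256
```

{"method": "send_rows", "body": {"plan": [[0, 0, -0.2, 0, 0.3], [0, 0, 0, 0, 0.3]]}}

```text
clock: 8.62
tcp_pos: [0.575, 0.0723, 0.0193]
orientation: [-1.57, -0.043, 0.042]
contact_force: [0.0, 0.5, -0.1]
grip_width: 0.0255
```

{"method": "send_rows", "body": {"plan": [[0, 0, -0.2, 0, 0.3], [0, 0, 0, 0, 0.3]]}}

```text
clock: 8.88
tcp_pos: [0.5749, 0.0702, 0.0191]
orientation: [-1.57, -0.042, 0.042]
contact_force: [0.7, 0.1, -0.1]
grip_width: 0.0259
```

```bash
python3 -c "
from bench import r
from h import *
st(r)
f=r.grab_frame('top');cv2.imwrite('pics/t8.png',cv2.resize(f['image'][120:270,270:430,::-1],None,fx=4,fy=4,interpolation=2))
st(r)
f=r.grab_frame('wrist');cv2.imwrite('pics/w8.png',f['image'][:,:,::-1]);st(r)
"
```

```text
t 8.88 tcp [0.5749 0.0702 0.0191] toolx ang 3.1 off 141.4 lat -0.2 mm F h -0.07 y 0.68 up -0.06 w 0.0259
t 8.93 tcp [0.5749 0.0702 0.019 ] toolx ang 3.1 off 141.4 lat -0.2 mm F h 0.47 y 0.27 up -0.03 w 0.0252
t 8.97 tcp [0.5748 0.0701 0.019 ] toolx ang 3.1 off 141.3 lat -0.2 mm F h -0.59 y -0.27 up 0.42 w 0.0258
```

View pics/t8.png

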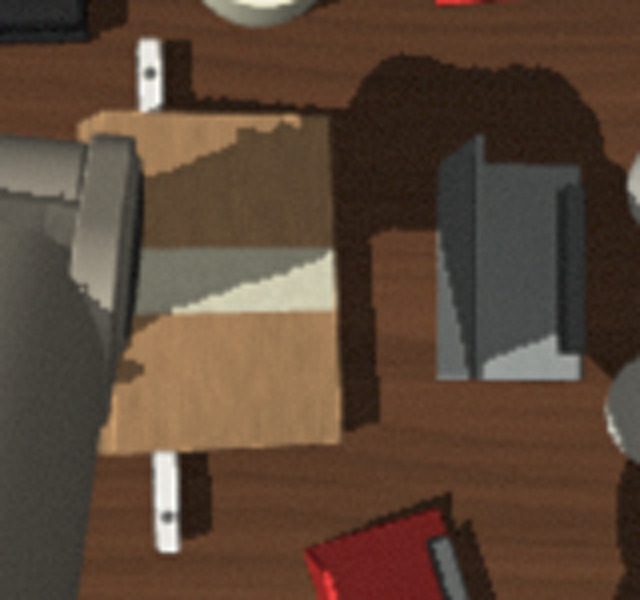

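View pics/w8.png

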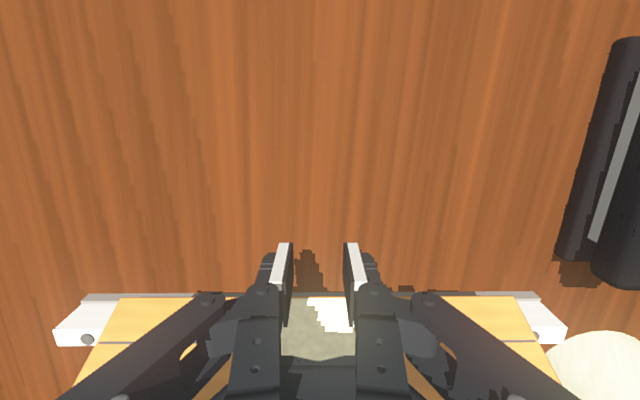

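{"method": "send_rows", "body": {"plan": [[0, 0, -0.2, 0, 0.3], [0, 0, 0, 0, 0.3]]}}

```text
clock: 9.22
tcp_pos: [0.5748, 0.0681, 0.0189]
orientation: [-1.57, -0.042, 0.042]
contact_force: [0.4, 0.7, -1.8]
grip_width: 0.0259
```

{"method": "send_rows", "body": {"plan": [[0, 0, -0.2, 0, 0.3], [0, 0, 0, 0, 0.3]]}}

```text
clock: 9.48
tcp_pos: [0.575, 0.0658, 0.0189]
orientation: [-1.57, -0.042, 0.042]
contact_force: [-0.6, 1.2, -1.0]
grip_width: 0.0257
```

```bash
python3 -c "
from bench import r
from h import *
st(r)
f=r.grab_frame('top');cv2.imwrite('pics/t9.png',cv2.resize(f['image'][120:270,270:430,::-1],None,fx=4,fy=4,interpolation=2))
st(r)
"
```

```text
t 9.47 tcp [0.575  0.0658 0.0189] toolx ang 3.1 off 137.0 lat -0.3 mm F h -1.18 y -0.56 up -1.01 w 0.0257
t 9.53 tcp [0.575  0.0659 0.0189] toolx ang 3.1 off 137.1 lat -0.3 mm F h -1.67 y -0.32 up 0.01 w 0.0258
```

View pics/t9.png

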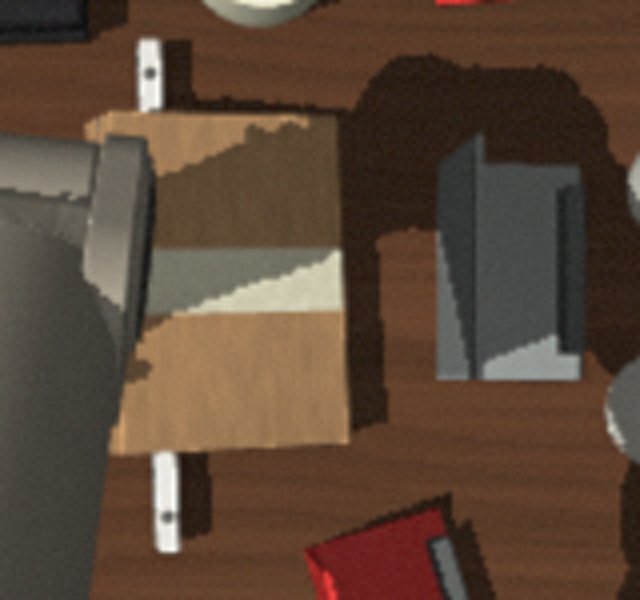

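{"method": "send_rows", "body": {"plan": [[0, -0.4, -0.2, 0, 0.3], [0, -0.4, -0.2, 0, 0.3], [0, -0.4, -0.2, 0, 0.3], [0, 0, 0, 0, 0.3]]}}

```text
clock: 10.02
tcp_pos: [0.5757, 0.0597, 0.0315]
orientation: [-1.57, -0.042, 0.041]
contact_force: [-1.5, 0.3, -0.6]
grip_width: 0.0254
```

```bash
python3 -c "
from bench import r
from h import *
st(r)
f=r.grab_frame('top');cv2.imwrite('pics/t10.png',cv2.resize(f['image'][120:270,270:430,::-1],None,fx=4,fy=4,interpolation=2))
st(r)
f=r.grab_frame('side');cv2.imwrite('pics/s10.png',cv2.resize(f['image'][130:250,250:410,::-1],None,fx=5,fy=5,interpolation=2));st(r)
"
```

```text
t 10.03 tcp [0.5757 0.0597 0.0315] toolx ang 3.0 off 130.8 lat 0.0 mm F h -0.35 y -1.44 up -0.55 w 0.0254
t 10.07 tcp [0.5756 0.0598 0.0312] toolx ang 3.1 off 131.0 lat -0.0 mm F h -0.66 y 0.76 up -1.13 w 0.0254
t 10.12 tcp [0.5756 0.0599 0.0311] toolx ang 3.1 off 131.1 lat -0.1 mm F h -1.34 y 0.02 up -0.52 w 0.0254
```

View pics/t10.png

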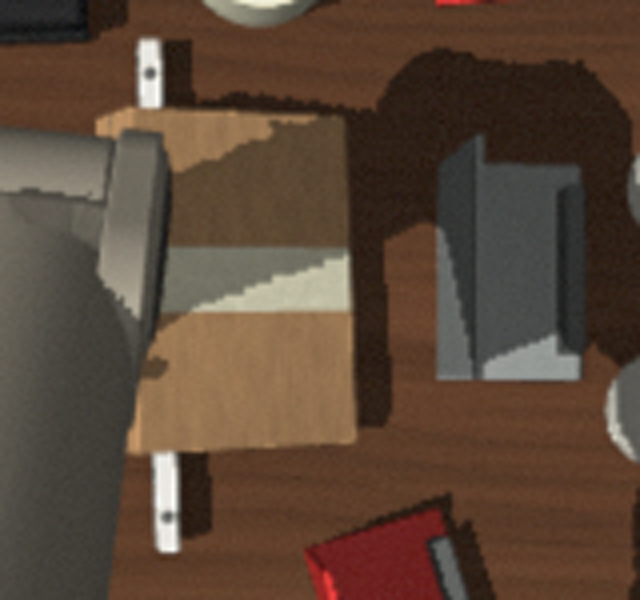

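View pics/s10.png

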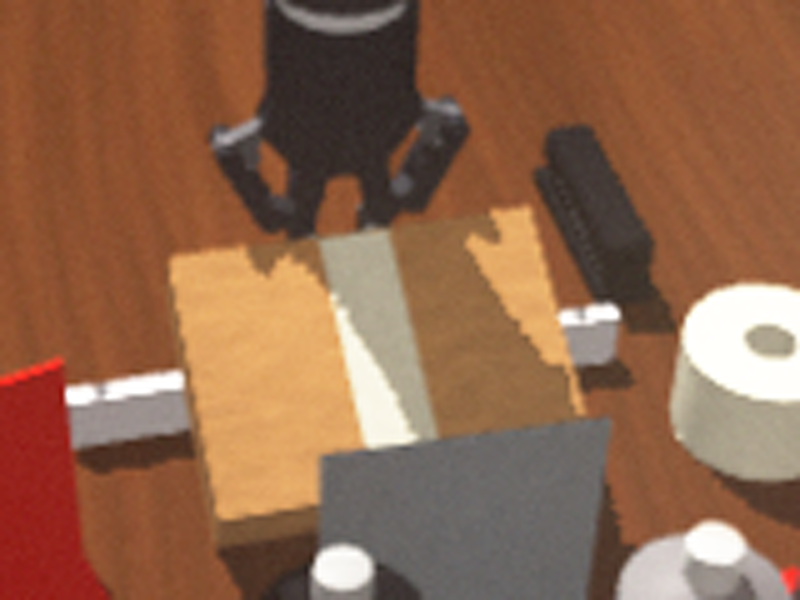

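```bash
cat >> h.py <<'E'
KEY={'ur+':(-.07,.095,.0225),'ur-':(-.07,-.095,.0225),'lr+':(-.07,.095,-.0225),'lr-':(-.07,-.095,-.0225),'ul+':(.07,.095,.0225),'ul-':(.07,-.095,.0225),'ll-':(.07,-.095,-.0225),'ll+':(.07,.095,-.0225)}
def fit(top,tu,side,su,th0=22,prt=True):
    a=unz(list(top.values()),*tu) if top else np.zeros((0,2));b=unz(list(side.values()),*su) if side else np.zeros((0,2))
    def res(q):
        c=cart(q[:3],q[3]);o=[]
        if top:o.append((proj([c(*KEY[k]) for k in top],KT,CT)-a).ravel())
        if side:o.append((proj([c(*KEY[k]) for k in side],KS,CS)-b).ravel())
        return np.concatenate(o)
    s=least_squares(res,[*FOOT,PSI,np.radians(th0)]);q=s.x
    if prt: print('foot',q[:2].round(4),'psi %.2f th %.2f'%tuple(np.degrees(q[2:])),'moved h %.1f lat %.1f'%(1e3*(q[:2]-FOOT)@H,1e3*(q[:2]-FOOT)@YV),'res',res(q).round(1))
    return q
E
python3 -c "
from h import *
fit({'ul+':(345,115),'ul-':(356,443),'lr+':(96,122),'ur+':(122,110)},(4,(270,120)),{'ur-':(171,258),'ur+':(530,207),'ul-':(218,522)},(5,(250,130)))
fit({'ul+':(345,115),'ul-':(356,443),'lr+':(96,122)},(4,(270,120)),{'ur-':(171,258),'ur+':(530,207),'ul-':(218,522)},(5,(250,130)))
"
```

```text
foot [ 0.583  -0.0778] psi -86.94 th 24.84 moved h 6.8 lat 0.1 res [-0.1  0.1  0.1 -0.3 -0.8 -0.9  0.6 -1.  -1.3  0.5 -0.6  0.4 -0.2  0. ]
foot [ 0.5831 -0.0773] psi -87.07 th 26.12 moved h 6.4 lat 0.2 res [ 0.1  0.2  0.2 -0.3 -0.3 -1.2 -1.1  0.1 -0.2  0.2 -0.2  0.2]
```

{"method": "send_rows", "body": {"plan": [[0, -0.32, -0.22, 0, 0.3], [0, -0.32, -0.22, 0, 0.3], [0, -0.32, -0.22, 0, 0.3], [0, -0.32, -0.25, 0, 0.3], [0, -0.32, -0.25, 0, 0.3], [0, -0.32, -0.25, 0, 0.3], [0, 0, 0, 0, 0.3]]}}

```text
clock: 11.0
tcp_pos: [0.5763, 0.0456, 0.0505]
orientation: [-1.57, -0.042, 0.041]
contact_force: [-0.4, 2.4, -0.3]
grip_width: 0.0255
```

```bash
python3 -c "
from bench import r
from h import *
st(r)
f=r.grab_frame('top');cv2.imwrite('pics/t11.png',cv2.resize(f['image'][120:270,270:430,::-1],None,fx=4,fy=4,interpolation=2))
st(r)
f=r.grab_frame('side');cv2.imwrite('pics/s11.png',cv2.resize(f['image'][130:250,250:410,::-1],None,fx=5,fy=5,interpolation=2));st(r)
"
```

```text
t 11.00 tcp [0.5763 0.0456 0.0505] toolx ang 3.0 off 116.8 lat -0.1 mm F h -2.43 y -0.31 up -0.33 w 0.0255
t 11.05 tcp [0.5763 0.0458 0.0503] toolx ang 3.1 off 116.9 lat -0.1 mm F h -2.00 y 0.95 up -0.99 w 0.0259
t 11.10 tcp [0.5762 0.0458 0.0502] toolx ang 3.1 off 117.0 lat -0.1 mm F h -2.59 y 0.45 up -0.96 w 0.0255
```

View pics/t11.png

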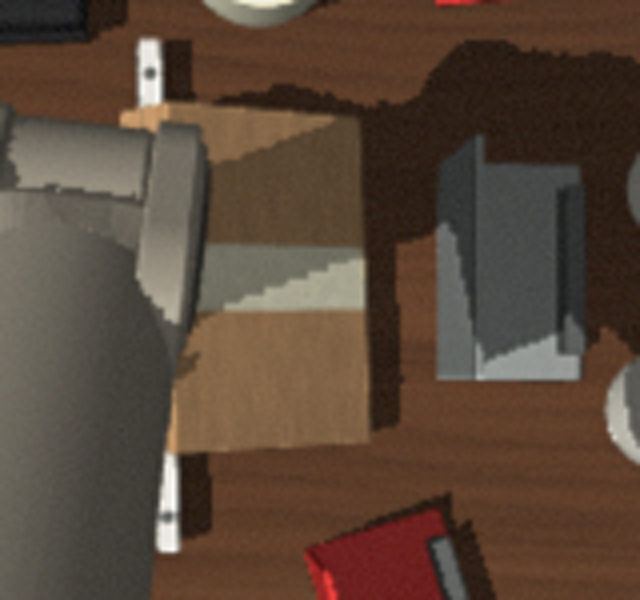

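View pics/s11.png

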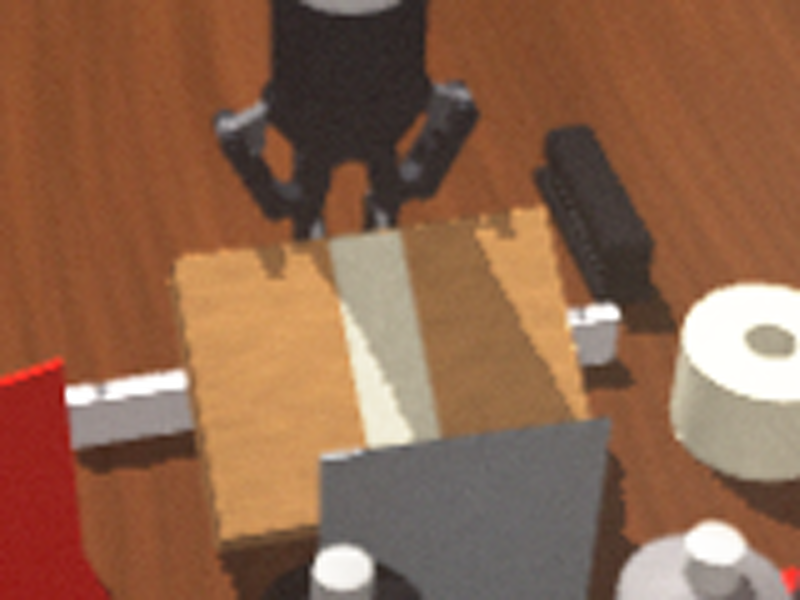

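```bash
python3 -c "
from h import *
fit({'ul+':(358,117),'ul-':(369,440),'lr+':(121,113),'ur+':(158,100)},(4,(270,120)),{'ur-':(176,260),'ur+':(547,207),'ul-':(221,551)},(5,(250,130)),32)
"
```

```text
foot [ 0.5837 -0.0806] psi -86.83 th 34.63 moved h 9.6 lat 0.7 res [ 0.4 -0.5  0.8 -0.  -1.  -0.4  1.2 -0.2 -0.9  0.1 -0.8  0.1  0.3 -1.8]
```

{"method": "send_rows", "body": {"plan": [[0, -0.5, -0.43, 0, 0.3], [0, -0.5, -0.43, 0, 0.3], [0, -0.5, -0.43, 0, 0.3], [0, -0.5, -0.43, 0, 0.3], [0, -0.38, -0.45, 0, 0.3], [0, -0.38, -0.45, 0, 0.3], [0, -0.38, -0.45, 0, 0.3], [0, 0, 0, 0, 0.3]]}}

```text
clock: 12.1
tcp_pos: [0.5779, 0.0145, 0.0819]
orientation: [-1.571, -0.042, 0.041]
contact_force: [-0.9, 1.0, -0.2]
grip_width: 0.0253
```

```bash
python3 -c "
from bench import r
from h import *
st(r)
f=r.grab_frame('top');cv2.imwrite('pics/t12.png',cv2.resize(f['image'][120:270,270:430,::-1],None,fx=4,fy=4,interpolation=2))
st(r)
f=r.grab_frame('side');cv2.imwrite('pics/s12.png',cv2.resize(f['image'][130:250,250:410,::-1],None,fx=5,fy=5,interpolation=2));st(r)
"
```

```text
t 12.10 tcp [0.5779 0.0145 0.0819] toolx ang 3.0 off 85.6 lat -0.1 mm F h -1.01 y -0.88 up -0.25 w 0.0253
t 12.15 tcp [0.5779 0.0149 0.0817] toolx ang 3.0 off 86.0 lat -0.1 mm F h -1.24 y -0.80 up 0.42 w 0.0254
t 12.20 tcp [0.5778 0.0152 0.0815] toolx ang 3.1 off 86.3 lat -0.2 mm F h -0.99 y -0.11 up -0.92 w 0.0257
```

View pics/t12.png

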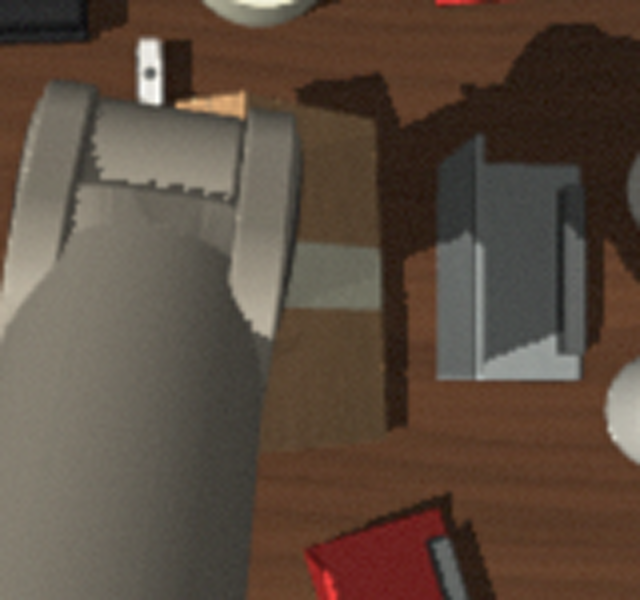

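View pics/s12.png

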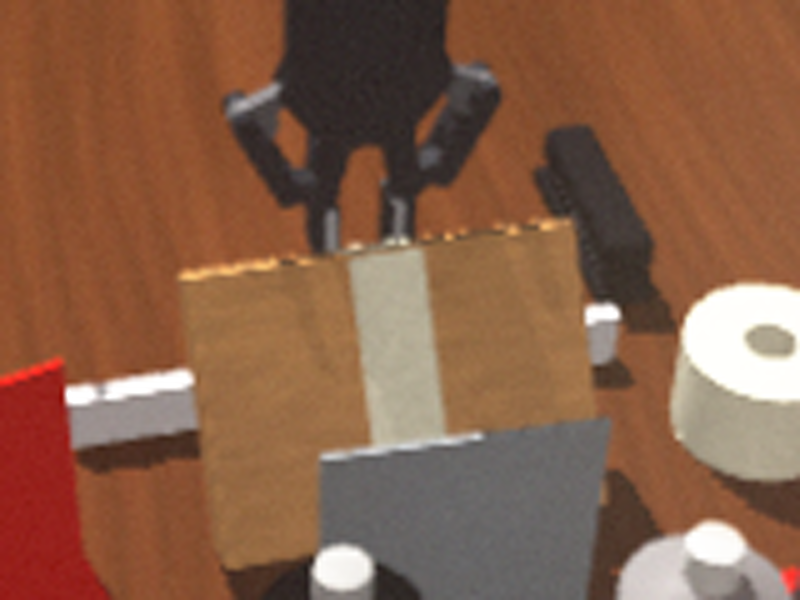

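{"method": "send_rows", "body": {"plan": [[0, -0.3, -0.49, 0, 0.3], [0, -0.3, -0.49, 0, 0.3], [0, -0.3, -0.49, 0, 0.3], [0, -0.2, -0.43, 0, 0.3], [0, -0.2, -0.43, 0, 0.3], [0, -0.2, -0.43, 0, 0.3], [0, -0.15, -0.4, 0, 0.3], [0, -0.15, -0.4, 0, 0.3], [0, 0, 0, 0, 0.3]]}}

```text
clock: 13.32
tcp_pos: [0.5797, -0.0209, 0.0997]
orientation: [-1.571, -0.042, 0.041]
contact_force: [-0.1, -0.4, -0.5]
grip_width: 0.0258
```

```bash
python3 -c "
from bench import r
from h import *
st(r)
f=r.grab_frame('top');cv2.imwrite('pics/t13.png',cv2.resize(f['image'][120:270,270:430,::-1],None,fx=4,fy=4,interpolation=2))
st(r)
f=r.grab_frame('side');cv2.imwrite('pics/s13.png',cv2.resize(f['image'][130:250,250:410,::-1],None,fx=5,fy=5,interpolation=2));st(r)
"
```

```text
t 13.32 tcp [ 0.5797 -0.0209  0.0997] toolx ang 3.0 off 50.2 lat -0.2 mm F h 0.36 y -0.14 up -0.46 w 0.0258
t 13.38 tcp [ 0.5796 -0.0205  0.0996] toolx ang 3.1 off 50.6 lat -0.2 mm F h -0.03 y -0.22 up -0.07 w 0.0257
t 13.43 tcp [ 0.5796 -0.0203  0.0995] toolx ang 3.1 off 50.8 lat -0.2 mm F h 0.49 y 0.58 up 0.49 w 0.0255
```

View pics/t13.png

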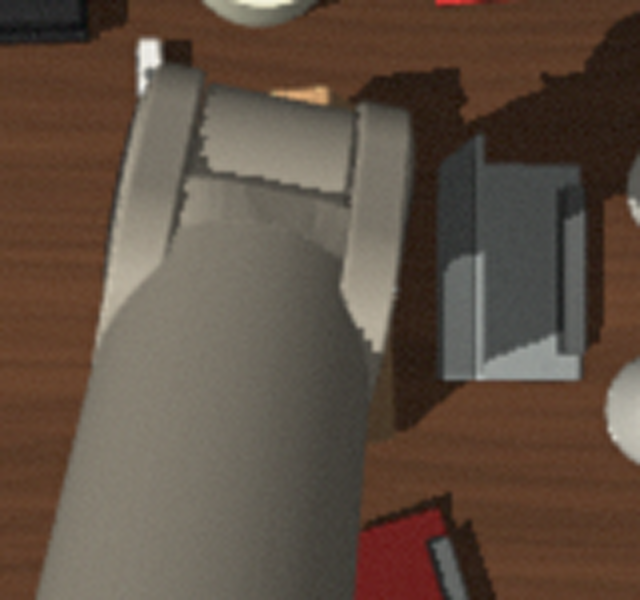

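View pics/s13.png

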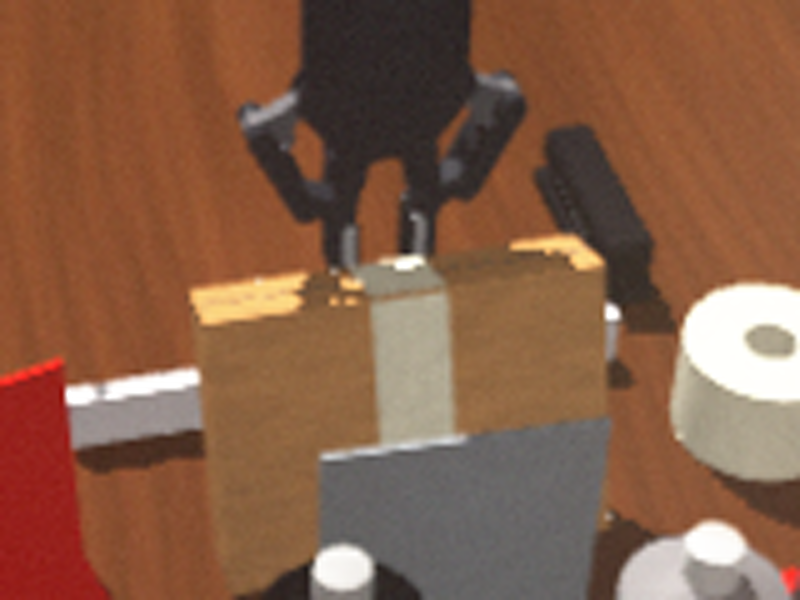

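{"method": "send_rows", "body": {"plan": [[0, -0.1, -0.25, 0, 0.3], [0, -0.1, -0.25, 0, 0.3], [0, -0.05, -0.25, 0, 0.3], [0, -0.05, -0.25, 0, 0.3], [0, 0, -0.25, 0, 0.3], [0, 0, 0, 0, 0.3], [0, 0, 0, 0, 0.3]]}}

```text
clock: 14.3
tcp_pos: [0.5804, -0.0327, 0.1026]
orientation: [-1.57, -0.042, 0.042]
contact_force: [0.7, 0.5, -0.5]
grip_width: 0.0252
```

```bash
python3 -c "
from bench import r
from h import *
st(r)
f=r.grab_frame('side');cv2.imwrite('pics/s14.png',cv2.resize(f['image'][130:250,250:410,::-1],None,fx=5,fy=5,interpolation=2));st(r)
"
```

```text
t 14.30 tcp [ 0.5804 -0.0327  0.1026] toolx ang 3.1 off 38.4 lat -0.1 mm F h -0.47 y 0.73 up -0.48 w 0.0252
t 14.35 tcp [ 0.5804 -0.0326  0.1026] toolx ang 3.1 off 38.4 lat -0.1 mm F h 0.18 y -0.65 up -0.11 w 0.0254
```

View pics/s14.png

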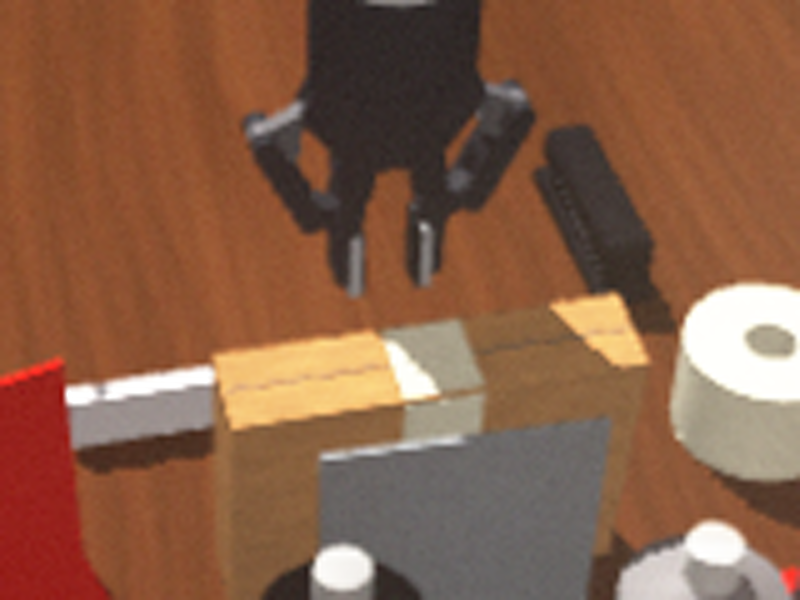

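{"method": "send_rows", "body": {"plan": [[0, -5, 0, 0, 1], [0, -5, 0, 0, 1], [0, 0, 5, 0, 1], [0, 0, 5, 0, 1], [0, 0, 5, 0, 1], [0, 0, 0, 0, 1]]}}

```text
clock: 15.1
tcp_pos: [0.5715, 0.123, 0.2022]
orientation: [-1.568, -0.048, 0.049]
contact_force: [0.3, -1.0, -0.0]
grip_width: 0.0855
```

```bash
python3 -c "
from bench import r
from h import *
o,_=st(r);print(o['joints'].round(2))
f=r.grab_frame('side');cv2.imwrite('pics/s15.png',cv2.resize(f['image'][150:270,270:430,::-1],None,fx=5,fy=5,interpolation=2))
f=r.grab_frame('top');cv2.imwrite('pics/t15.png',cv2.resize(f['image'][120:270,290:450,::-1],None,fx=5,fy=5,interpolation=2))
"
```

```text
t 15.10 tcp [0.5715 0.123  0.2022] toolx ang 3.6 off 194.3 lat -0.8 mm F h 0.98 y 0.28 up -0.04 w 0.0855
[-0.65  0.36  0.43  1.81 -0.18  1.01 -0.09]
```

View pics/s15.png

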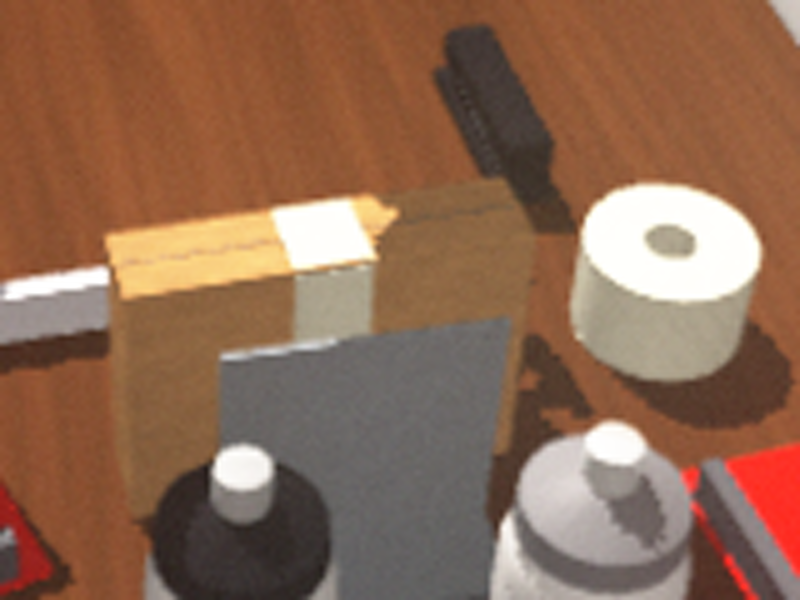

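View pics/t15.png

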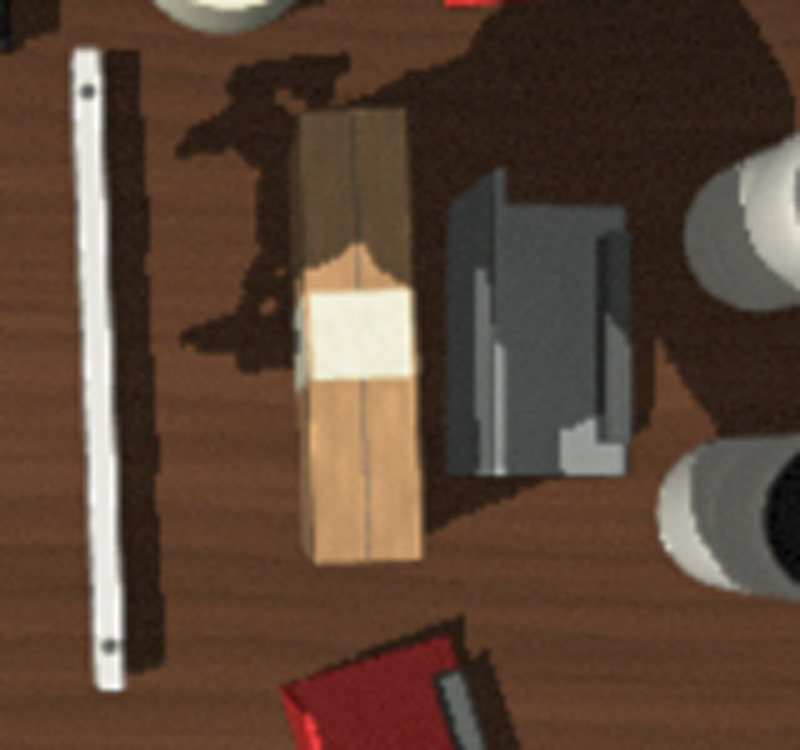

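```bash
python3 -c "
from h import *
q=fit({'ur+':(405,108),'lr+':(299,113),'ur-':(423,559),'lr-':(314,565)},(5,(290,120)),{'ur-':(120,298),'ur+':(533,233),'lr-':(106,236),'lr+':(507,180)},(5,(270,150)),89)
h=np.array([np.cos(q[2]),np.sin(q[2])]);y=np.array([-h[1],h[0]])
fr=q[:2]+.045*h
B=np.array([np.cos(BPSI),np.sin(BPSI)]);BY=np.array([-B[1],B[0]])
print('front in bookend',(fr-BO)@B,(fr-BO)@BY,'yawdiff',np.degrees(q[2]-BPSI))
print('grip at y=.075',q[:2]+.0225*h+.075*y)
"
```

```text
foot [ 0.5831 -0.0779] psi -87.09 th 88.20 moved h 6.9 lat 0.3 res [ 0.6 -0.4  0.3 -0.6  0.1  0.1  0.3 -0.5 -0.  -0.1  0.3  0.2 -1.  -0.6
 -1.1 -1.2]
front in bookend -0.03064296167287803 -0.006159324037082752 yawdiff 2.298954872411285
grip at y=.075 [ 0.6591763  -0.09654716]
```

```bash
python3 -c "
from h import *
for nm,px in {'ur+':(405,108),'lr+':(299,113),'ur-':(423,559),'lr-':(314,565)}.items():
    print(nm,ray(unz(px,5,(290,120)),KT,CT,.14).round(4))
for nm,px in {'ur-':(120,298),'ur+':(533,233),'lr-':(106,236),'lr+':(507,180)}.items():
    print(nm,ray(unz(px,5,(270,150)),KS,CS,.14).round(4))
"
```

```text
ur+ [ 0.6795 -0.1126  0.14  ]
lr+ [ 0.6764 -0.068   0.14  ]
ur- [ 0.4904 -0.1231  0.14  ]
lr- [ 0.487  -0.0776  0.14  ]
ur- [ 0.4904 -0.1222  0.14  ]
ur+ [ 0.6801 -0.1115  0.14  ]
lr- [ 0.49   -0.0808  0.14  ]
lr+ [ 0.6791 -0.0733  0.14  ]
```

```bash
python3 -c "
from h import *
print(ray(unz((135,518),5,(270,150)),KS,CS,0).round(4), ray(unz((422,557),5,(290,120)),KT,CT,.0))
print('bookend top front edge',[ray(unz(p,5,(290,120)),KT,CT,.13).round(4) for p in [(500,172),(497,474)]],[ray(unz(p,5,(270,150)),KS,CS,.13).round(4) for p in [(220,357),(511,319)]])
print('base',[ray(unz(p,5,(290,120)),KT,CT,0).round(4) for p in [(447,208),(447,474)]])
"
```

```text
[ 0.4932 -0.1272  0.    ] [ 0.48628663 -0.14327619  0.        ]
bookend top front edge [array([ 0.6548, -0.1548,  0.13  ]), array([ 0.5265, -0.1554,  0.13  ])] [array([ 0.5286, -0.1554,  0.13  ]), array([ 0.6583, -0.1541,  0.13  ])]
base [array([ 0.6556, -0.1528,  0.    ]), array([ 0.5266, -0.1548,  0.    ])]
```

{"method": "send_rows", "body": {"plan": [[0, 0, 0, 10.1, 0.75], [0, 0, 0, 10.1, 0.75], [0, 0, 0, 10.1, 0.75], [0, 0, 0, 10.1, 0.75], [0, 0, 0, 10.1, 0.75], [0, 0, 0, 10.1, 0.75], [0, 0, 0, 10.1, 0.75], [0, 0, 0, 10.1, 0.75], [0, 0, 0, 10.1, 0.75], [0, 0, 0, 0, 0.75]]}}

```text
clock: 16.45
tcp_pos: [0.5724, 0.1153, 0.2026]
orientation: [-1.227, 1.182, -1.183]
contact_force: [-0.5, 0.3, -0.5]
grip_width: 0.0639
```

```bash
python3 -c "
from bench import r
from h import *
o,M=st(r);print(o['joints'].round(2));print(M.T@(np.array([.6637,-.0913,.2])-o['tcp_pos']))
"
```

```text
t 16.45 tcp [0.5724 0.1153 0.2026] toolx ang -87.9 off 186.6 lat -0.3 mm F h -0.37 y -0.52 up -0.47 w 0.0639
[-0.91  0.43  0.8   1.83 -0.35  1.03 -1.5 ]
[0.20983717 0.00281501 0.08359663]
```

{"method": "send_rows", "body": {"plan": [[5.0, 0, 2.0, -0.9, 0.75], [5.0, 0, 2.0, 0, 0.75], [5.0, 0, 2.0, 0, 0.75], [5.0, 0, 2.0, 0, 0.75], [0.9, 0, 0.3, 0, 0.75], [0, 0, 0, 0, 0.75]]}}

```text
clock: 17.2
tcp_pos: [0.6653, -0.089, 0.2025]
orientation: [-1.234, 1.17, -1.17]
contact_force: [-1.2, 0.5, 0.3]
grip_width: 0.064
```

```bash
python3 -c "
from bench import r
from h import *
o,M=st(r);print(M.T@(np.array([.6637,-.0913,.0845])-o['tcp_pos']))
f=r.grab_frame('wrist');cv2.imwrite('pics/w17.png',f['image'][:,:,::-1])
"
```

```text
t 17.20 tcp [ 0.6653 -0.089   0.2025] toolx ang -86.9 off -22.3 lat 81.7 mm F h -0.58 y -1.13 up 0.34 w 0.0640
[ 0.00219151  0.11796598 -0.00164014]
```

View pics/w17.png

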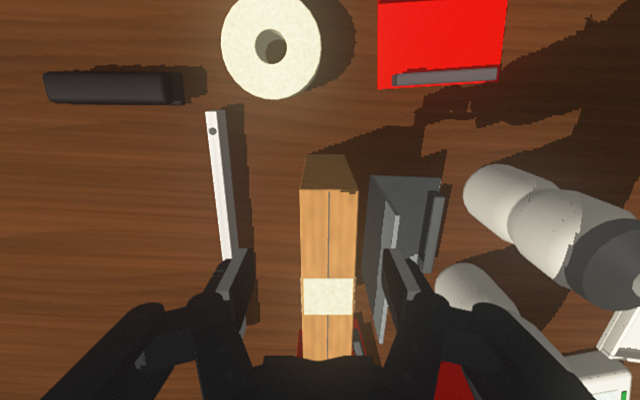

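```bash
python3 -c "
from bench import r
from h import *
f=r.grab_frame('wrist');K,C=f['camera_matrix'],f['cam_to_world']
o,M=st(r)
for p in [(300,190),(357,190),(328,240),(303,315),(354,315),(302,280),(355,280)]:
    w=ray(p,K,C,.14);print(p,w.round(4),((w-o['tcp_pos'])@M).round(4))
print(((C[:3,3]-o['tcp_pos'])@M),M.T@C[:3,:3])
"
python3 - <<'E'
import cv2
a=cv2.imread('pics/w17.png')[140:340,200:440];cv2.imwrite('pics/w17c.png',cv2.resize(a,None,fx=3,fy=3,interpolation=2))
E
```

```text
t 17.30 tcp [ 0.6653 -0.0861  0.2023] toolx ang -86.8 off -19.4 lat 81.9 mm F h -0.32 y -0.48 up -0.50 w 0.0643
(300, 190) [ 0.6786 -0.0723  0.14  ] [-0.0129  0.0623  0.0141]
(357, 190) [ 0.6809 -0.1149  0.14  ] [0.0297 0.0623 0.014 ]
(328, 240) [ 0.6384 -0.0959  0.14  ] [ 0.0084  0.0623 -0.0274]
(303, 315) [ 0.5656 -0.079   0.14  ] [-0.0127  0.0624 -0.0992]
(354, 315) [ 0.568 -0.123  0.14 ] [ 0.0314  0.0623 -0.0992]
(302, 280) [ 0.6006 -0.0768  0.14  ] [-0.0129  0.0624 -0.0641]
(355, 280) [ 0.603  -0.1206  0.14  ] [ 0.031   0.0623 -0.0641]
[ 0.00027608 -0.15893675  0.08343901] [[ 9.99997436e-01 -2.25917065e-03  1.55977592e-04]
 [-8.64868115e-04 -3.17351486e-01  9.48307590e-01]
 [-2.09288895e-03 -9.48305294e-01 -3.17352626e-01]]
```

View pics/w17c.png

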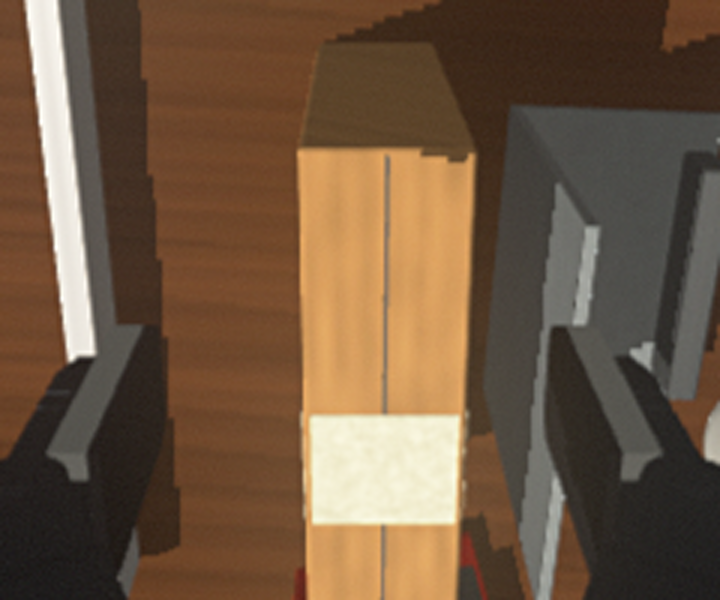

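{"method": "send_rows", "body": {"plan": [[0.8, 0, 0.2, 0, 0.75], [0, 0, 0, 0, 0.75], [0, 4.0, 0, 0, 0.75], [0, 4.0, 0, 0, 0.75], [0, 0, 0, 0, 0.75], [0, 0, 0, 0, 0.75]]}}

```text
clock: 18.05
tcp_pos: [0.6689, -0.0957, 0.1242]
orientation: [-1.233, 1.168, -1.171]
contact_force: [0.7, 0.3, 1.0]
grip_width: 0.064
```

```bash
python3 -c "
from bench import r
from h import *
o,M=st(r)
f=r.grab_frame('wrist');K,C=f['camera_matrix'],f['cam_to_world'];cv2.imwrite('pics/w18.png',f['image'][:,:,::-1])
f=r.grab_frame('side');cv2.imwrite('pics/s18.png',cv2.resize(f['image'][130:270,270:430,::-1],None,fx=4,fy=4,interpolation=2))
"
```

```text
t 18.05 tcp [ 0.6689 -0.0957  0.1242] toolx ang -86.9 off -29.2 lat 85.0 mm F h -0.26 y 0.73 up 0.98 w 0.0640
```

View pics/w18.png

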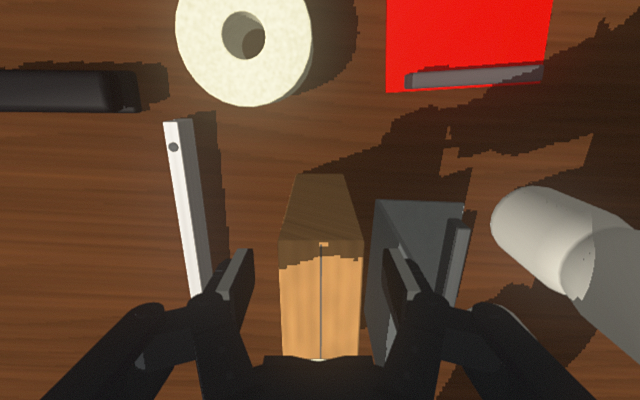

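View pics/s18.png

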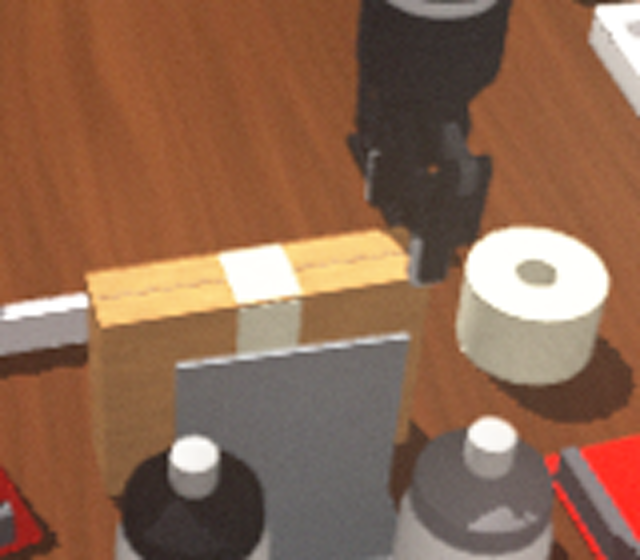

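{"method": "send_rows", "body": {"plan": [[0, 1.9, -0.2, 0, 0.75], [0, 1.9, 0, 0, 0.75], [0, 0, 0, 0, 0.75]]}}

```text
clock: 18.52
tcp_pos: [0.6643, -0.095, 0.082]
orientation: [-1.237, 1.173, -1.167]
contact_force: [0.2, 0.5, 0.4]
grip_width: 0.0644
```

{"method": "send_rows", "body": {"force": 45, "plan": [[0, 0, 0, 0, 0.65], [0, 0, 0, 0, 0.58], [0, 0, 0, 0, 0.5], [0, 0, 0, 0, 0.4], [0, 0, 0, 0, 0.4]]}}

```text
clock: 19.15
tcp_pos: [0.6666, -0.096, 0.0853]
orientation: [-1.233, 1.169, -1.171]
contact_force: [0.5, -2.0, 3.4]
grip_width: 0.0448
```

```bash
python3 -c "
from bench import r
from h import *
o,M=st(r)
f=r.grab_frame('wrist');K,C=f['camera_matrix'],f['cam_to_world'];cv2.imwrite('pics/w19.png',f['image'][:,:,::-1])
f=r.grab_frame('side');cv2.imwrite('pics/s19.png',cv2.resize(f['image'][130:270,270:430,::-1],None,fx=4,fy=4,interpolation=2))
o,M=st(r)
"
```

```text
t 19.15 tcp [ 0.6666 -0.096   0.0853] toolx ang -86.9 off -29.4 lat 82.7 mm F h 2.03 y 0.40 up 3.45 w 0.0448
t 19.25 tcp [ 0.6666 -0.096   0.0853] toolx ang -86.9 off -29.4 lat 82.7 mm F h 2.39 y 0.12 up 5.16 w 0.0446
```

View pics/w19.png

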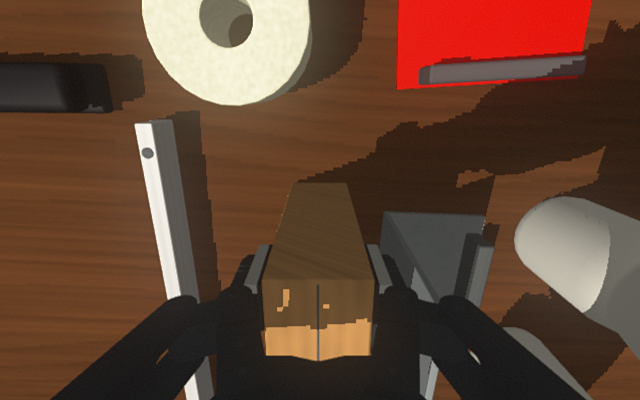

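View pics/s19.png

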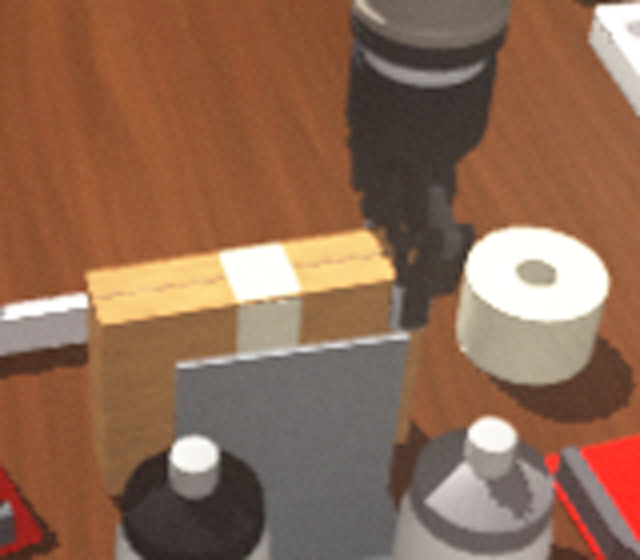

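{"method": "send_rows", "body": {"plan": [[0, -0.1, 0, 0, 0.4], [0, 0, 0.35, 0, 0.4], [0, 0, 0.35, 0, 0.4], [0, 0, 0.35, 0, 0.4], [0, 0, 0.35, 0, 0.4], [0, 0, 0, 1.2, 0.4], [0, 0, 0, 1.3, 0.4], [0, 0, 0, 0, 0.4]]}}

```text
clock: 20.25
tcp_pos: [0.6793, -0.0945, 0.0853]
orientation: [-1.214, 1.204, -1.201]
contact_force: [-3.1, -0.2, 3.4]
grip_width: 0.0445
```

```bash
python3 -c "
from bench import r
from h import *
o,M=st(r)
f=r.grab_frame('side');cv2.imwrite('pics/s20.png',cv2.resize(f['image'][130:270,270:430,::-1],None,fx=4,fy=4,interpolation=2))
o,M=st(r)
f=r.grab_frame('top');cv2.imwrite('pics/t20.png',cv2.resize(f['image'][120:270,290:450,::-1],None,fx=4,fy=4,interpolation=2))
"
```

```text
t 20.25 tcp [ 0.6793 -0.0945  0.0853] toolx ang -89.5 off -28.6 lat 95.4 mm F h 0.09 y -3.08 up 3.39 w 0.0445
t 20.30 tcp [ 0.6794 -0.0946  0.0852] toolx ang -89.4 off -28.6 lat 95.6 mm F h -0.16 y -3.81 up 2.59 w 0.0444
```

View pics/s20.png

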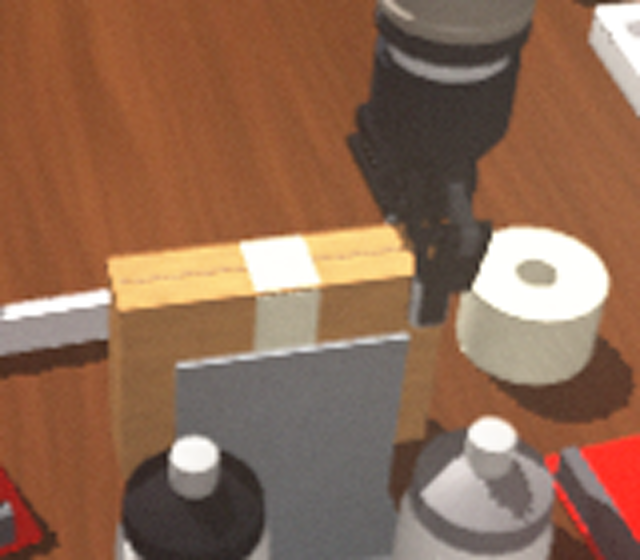

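View pics/t20.png

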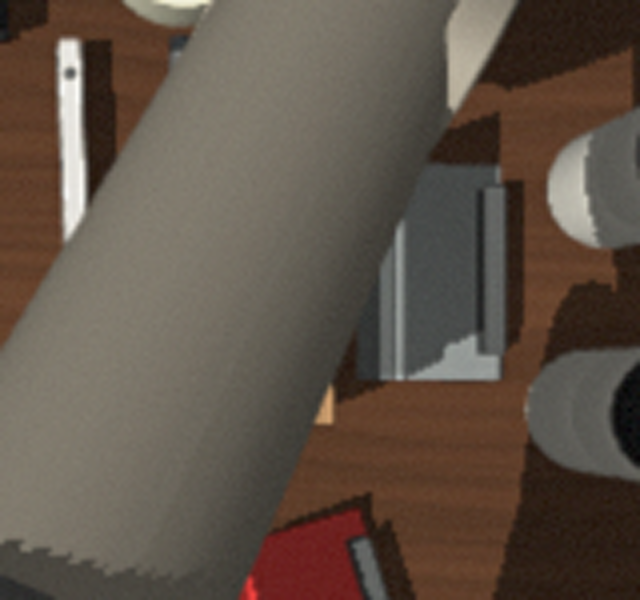

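{"method": "send_rows", "body": {"plan": [[0.5, 0, 0, 0, 0.4], [0.5, 0, 0, 0, 0.4], [0.5, 0, 0, 0, 0.4], [0.5, 0, 0, 0, 0.4], [0.5, 0, 0, 0, 0.4], [0, 0, 0, 0, 0.4]]}}

```text
clock: 21.1
tcp_pos: [0.6801, -0.121, 0.0855]
orientation: [-1.214, 1.202, -1.203]
contact_force: [0.1, -0.9, -3.2]
grip_width: 0.0447
```

```bash
python3 -c "
from bench import r
from h import *
o,M=st(r)
f=r.grab_frame('side');cv2.imwrite('pics/s21.png',cv2.resize(f['image'][150:270,280:410,::-1],None,fx=6,fy=6,interpolation=2)[:600])
o,M=st(r)
f=r.grab_frame('wrist');cv2.imwrite('pics/w21.png',f['image'][:,:,::-1])
o,M=st(r)
"
```

```text
t 21.10 tcp [ 0.6801 -0.121   0.0855] toolx ang -89.5 off -55.1 lat 94.9 mm F h 0.94 y 0.08 up -3.17 w 0.0447
t 21.15 tcp [ 0.6802 -0.1205  0.0855] toolx ang -89.5 off -54.5 lat 95.0 mm F h 0.78 y -0.49 up -3.65 w 0.0446
t 21.20 tcp [ 0.6803 -0.12    0.0855] toolx ang -89.4 off -54.1 lat 95.1 mm F h -0.15 y -0.63 up -3.04 w 0.0449
```

View pics/s21.png

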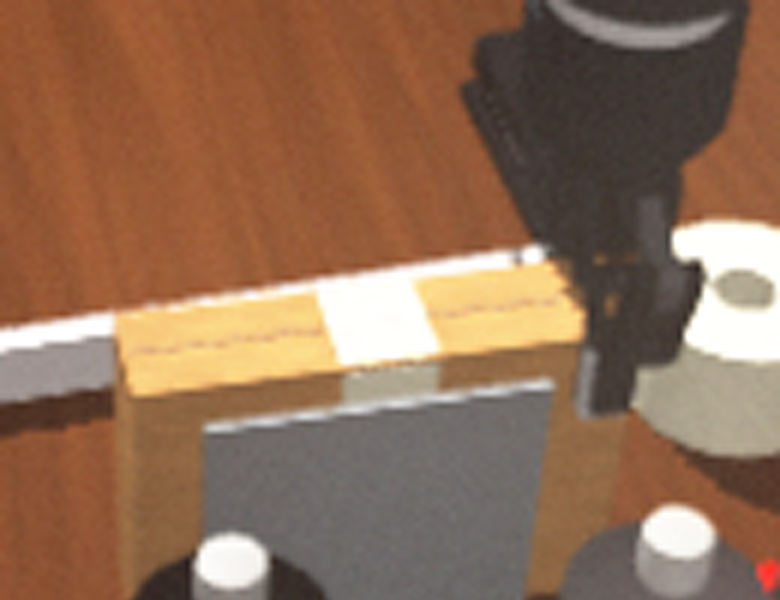

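View pics/w21.png

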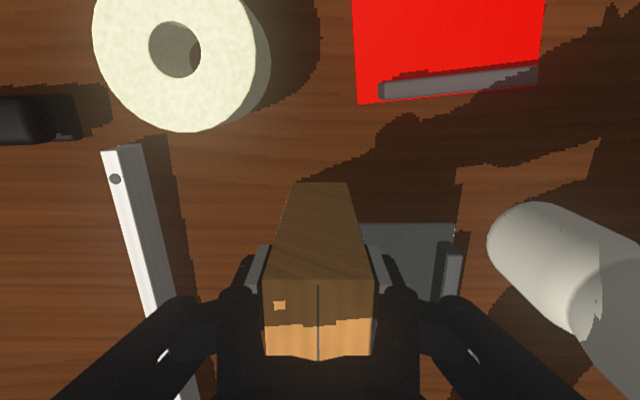

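```bash
cat >> h.py <<'E'
B=np.array([np.cos(BPSI),np.sin(BPSI)]);BY=np.array([-B[1],B[0]])
def gap(cf,pf,u,K=KS,C=CS):
    a=[ray(unz(p,*u),K,C,.14)[:2] for p in cf];b=[ray(unz(p,*u),K,C,.13)[:2] for p in pf]
    print('carton',[((x-BO)@B*1e3).round(1) for x in a],[((x-BO)@BY*1e3).round(1) for x in a],'plate',[((x-BO)@B*1e3).round(1) for x in b],[((x-BO)@BY*1e3).round(1) for x in b])
E
python3 -c "
from h import *
gap([(128,395),(583,338)],[(203,432),(553,384)],(6,(280,150)))"
```

```text
carton [np.float64(-10.3), np.float64(-9.6)] [np.float64(-88.7), np.float64(80.0)] plate [np.float64(3.0), np.float64(2.0)] [np.float64(-64.1), np.float64(66.1)]
```

{"method": "send_rows", "body": {"plan": [[0.3, 0.1, 0, 0, 0.4], [0.3, 0, 0, 0, 0.4], [0, 0, 0, 0, 0.4], [0, 0, 0, 0, 0.4]]}}

```text
clock: 21.7
tcp_pos: [0.681, -0.1253, 0.0852]
orientation: [-1.212, 1.201, -1.202]
contact_force: [-0.6, 3.1, 4.6]
grip_width: 0.0444
```

```bash
python3 -c "
from bench import r
from h import *
o,M=st(r)
f=r.grab_frame('side');cv2.imwrite('pics/s22.png',cv2.resize(f['image'][150:270,280:410,::-1],None,fx=6,fy=6,interpolation=2)[:600])
o,M=st(r)
f=r.grab_frame('top');cv2.imwrite('pics/t22.png',cv2.resize(f['image'][120:270,290:450,::-1],None,fx=5,fy=5,interpolation=2)[:600])
o,M=st(r)
"
```

```text
t 21.70 tcp [ 0.681  -0.1253  0.0852] toolx ang -89.4 off -59.4 lat 95.5 mm F h -3.14 y -0.48 up 4.65 w 0.0444
t 21.75 tcp [ 0.681  -0.1253  0.0852] toolx ang -89.4 off -59.4 lat 95.5 mm F h -4.08 y 0.91 up 5.64 w 0.0446
t 21.80 tcp [ 0.681  -0.1253  0.0852] toolx ang -89.4 off -59.4 lat 95.5 mm F h -3.96 y 0.41 up 5.40 w 0.0448
```

View pics/s22.png

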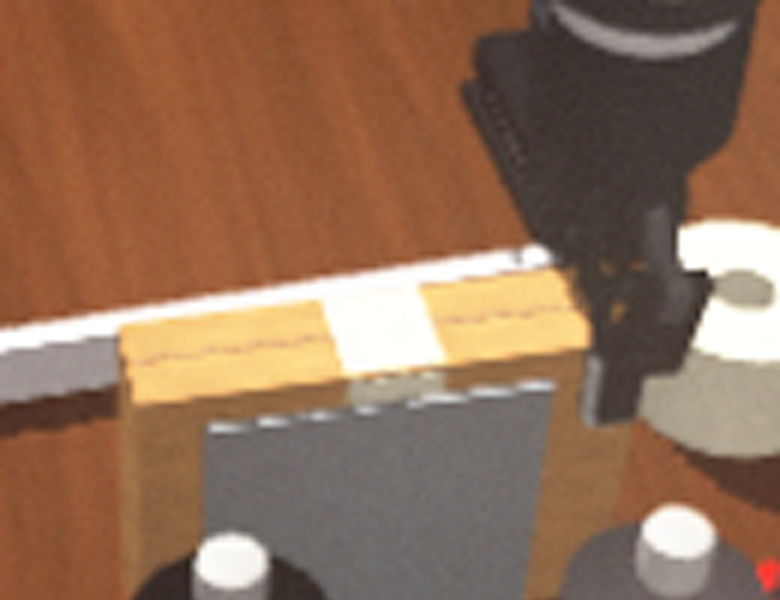

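View pics/t22.png

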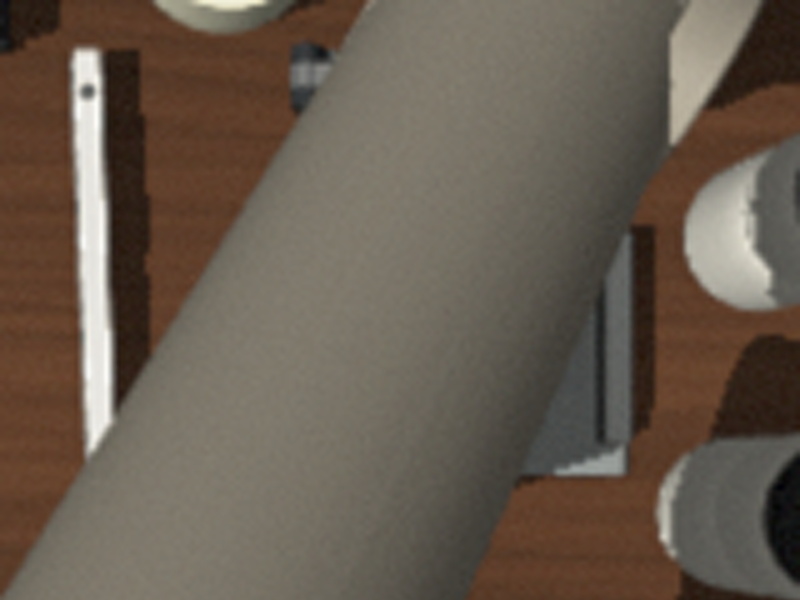

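```bash
python3 -c "
from h import *
gap([(132,403),(588,345)],[(205,432),(553,386)],(6,(280,150)))
gap([(132,403),(588,345)],[(205,426),(553,380)],(6,(280,150)))"
```

```text
carton [np.float64(-6.0), np.float64(-5.7)] [np.float64(-88.0), np.float64(80.7)] plate [np.float64(3.1), np.float64(3.0)] [np.float64(-63.4), np.float64(65.8)]
carton [np.float64(-6.0), np.float64(-5.7)] [np.float64(-88.0), np.float64(80.7)] plate [np.float64(0.1), np.float64(-0.1)] [np.float64(-62.8), np.float64(66.7)]
```

{"method": "send_rows", "body": {"plan": [[0.2, -0.07, 0, 0, 0.4], [0, 0, 0, 0, 0.4], [0, 0, 0, 0, 0.4]]}}

```text
clock: 22.18
tcp_pos: [0.6804, -0.1282, 0.0853]
orientation: [-1.214, 1.202, -1.203]
contact_force: [0.1, 2.0, 2.0]
grip_width: 0.0441
```

```bash
python3 -c "
from bench import r
from h import *
o,M=st(r)
f=r.grab_frame('side');cv2.imwrite('pics/s23.png',cv2.resize(f['image'][150:270,280:410,::-1],None,fx=6,fy=6,interpolation=2)[:600])
o,M=st(r)
f=r.grab_frame('top');cv2.imwrite('pics/t23.png',cv2.resize(f['image'][120:270,290:450,::-1],None,fx=5,fy=5,interpolation=2)[:600])
o,M=st(r)
"
```

```text
t 22.18 tcp [ 0.6804 -0.1282  0.0853] toolx ang -89.4 off -62.3 lat 94.8 mm F h -1.99 y 0.16 up 2.02 w 0.0441
t 22.23 tcp [ 0.6804 -0.1283  0.0853] toolx ang -89.4 off -62.4 lat 94.7 mm F h -1.76 y 0.94 up 2.03 w 0.0446
t 22.27 tcp [ 0.6804 -0.1282  0.0853] toolx ang -89.4 off -62.3 lat 94.8 mm F h -1.10 y 0.55 up 2.03 w 0.0445
```

View pics/s23.png

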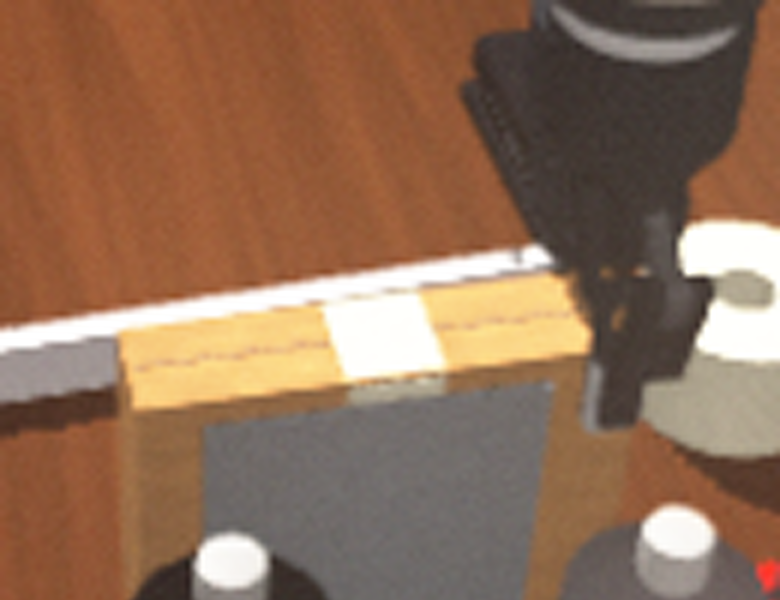

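{"method": "send_rows", "body": {"plan": [[0.15, 0, 0, 0, 0.4], [0, 0, 0, 0, 0.4]]}}

```text
clock: 22.52
tcp_pos: [0.6804, -0.1285, 0.0852]
orientation: [-1.213, 1.203, -1.201]
contact_force: [1.1, 3.1, 2.5]
grip_width: 0.0441
```

{"method": "send_rows", "body": {"plan": [[0.1, 0, 0, 0, 0.4], [0, 0, 0, 0, 0.4], [0, 0, 0, 0, 0.4]]}}

```text
clock: 22.9
tcp_pos: [0.6804, -0.1287, 0.0852]
orientation: [-1.213, 1.203, -1.2]
contact_force: [-0.5, 6.3, 4.1]
grip_width: 0.0448
```

```bash
python3 -c "
from bench import r
from h import *
o,M=st(r)
f=r.grab_frame('side');cv2.imwrite('pics/s24.png',cv2.resize(f['image'][150:270,280:410,::-1],None,fx=6,fy=6,interpolation=2)[:600])
o,M=st(r)
f=r.grab_frame('top');cv2.imwrite('pics/t24.png',cv2.resize(f['image'][120:270,290:450,::-1],None,fx=5,fy=5,interpolation=2)[:600])
o,M=st(r)
"
```

```text
t 22.90 tcp [ 0.6804 -0.1287  0.0852] toolx ang -89.4 off -62.8 lat 94.7 mm F h -6.35 y -0.15 up 4.10 w 0.0448
t 22.95 tcp [ 0.6804 -0.1286  0.0852] toolx ang -89.4 off -62.7 lat 94.8 mm F h -6.35 y 0.57 up 3.23 w 0.0441
t 23.00 tcp [ 0.6804 -0.1287  0.0852] toolx ang -89.4 off -62.7 lat 94.8 mm F h -6.13 y -0.69 up 3.95 w 0.0446
```

View pics/s24.png

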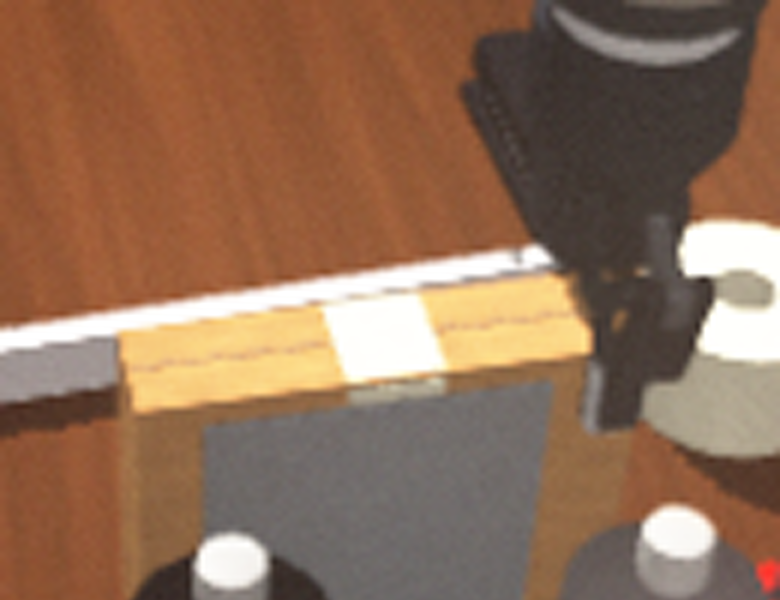

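View pics/t24.png

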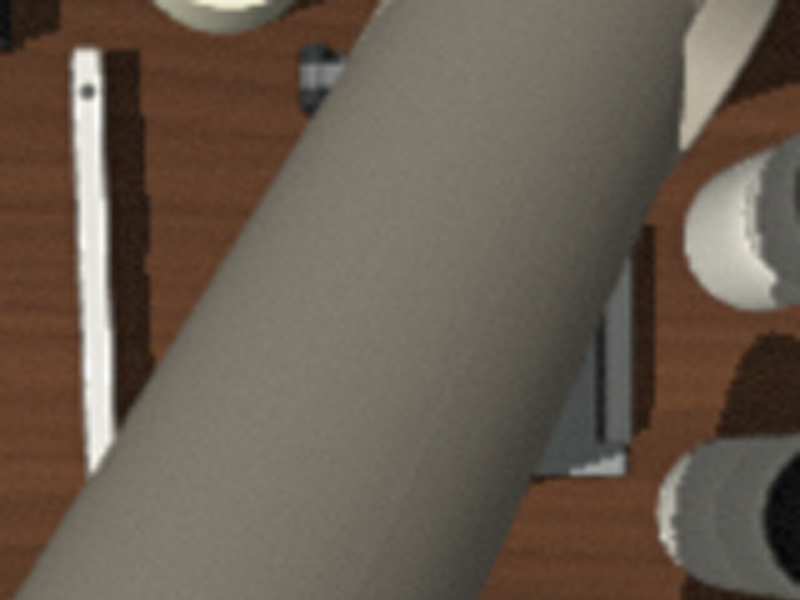

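{"method": "send_rows", "body": {"plan": [[-0.15, 0, 0, 0, 0.4], [0, 0, 0, 0, 0.52], [0, 0, 0, 0, 0.6], [0, 0, 0, 0, 0.7], [0, 0, 0, 0, 0.75], [0, 0, 0, 0, 0.75]]}}

```text
clock: 23.75
tcp_pos: [0.6802, -0.1292, 0.0852]
orientation: [-1.214, 1.202, -1.202]
contact_force: [0.6, -0.3, 0.3]
grip_width: 0.064
```

```bash
python3 -c "
from bench import r
from h import *
o,M=st(r)
f=r.grab_frame('wrist');cv2.imwrite('pics/w25.png',f['image'][:,:,::-1])
"
```

```text
t 23.75 tcp [ 0.6802 -0.1292  0.0852] toolx ang -89.4 off -63.3 lat 94.5 mm F h 0.29 y 0.55 up 0.33 w 0.0640
```

View pics/w25.png

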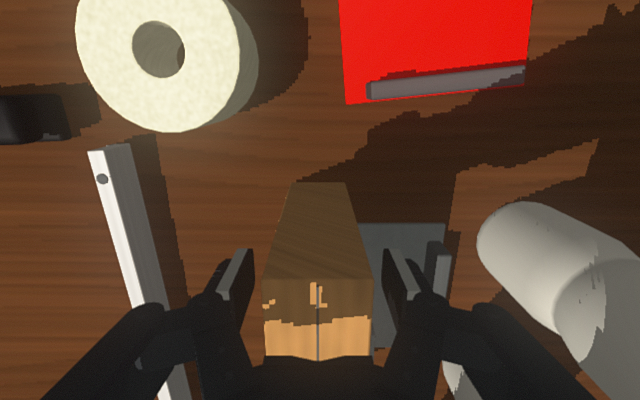

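Released cleanly; both pads are clear (columns 250 and 385, carton 263–373). Lift straight up and retreat.

{"method": "send_rows", "body": {"plan": [[0, -3, 0, 0, 0.75], [0, -5, 0, 0, 0.75], [0, -5, 0, 0, 0.75], [-5, 0, 0, 0, 0.75], [-5, 0, 0, 0, 0.75], [-5, 0, 0, 0, 0.75], [-5, 0, 0, 0, 0.75], [-5, 0, 0, 0, 0.75], [0, 0, 0, 0, 0.75]]}}

```text
clock: 24.92
tcp_pos: [0.6774, 0.1282, 0.2144]
orientation: [-1.217, 1.197, -1.193]
contact_force: [-0.8, -0.8, 0.7]
grip_width: 0.064
```

```bash
python3 -c "
from bench import r
from h import *
o,M=st(r)
f=r.grab_frame('side');cv2.imwrite('pics/s26.png',cv2.resize(f['image'][150:270,280:410,::-1],None,fx=6,fy=6,interpolation=2)[:600])
f=r.grab_frame('top');cv2.imwrite('pics/t26.png',cv2.resize(f['image'][120:240,340:450,::-1],None,fx=5,fy=5,interpolation=2))
cv2.imwrite('pics/t26f.png',f['image'][:,:,::-1])
"
```

```text
t 24.93 tcp [0.6774 0.1282 0.2144] toolx ang -88.9 off 194.0 lat 105.2 mm F h 0.76 y -0.81 up 0.71 w 0.0640
```

View pics/s26.png

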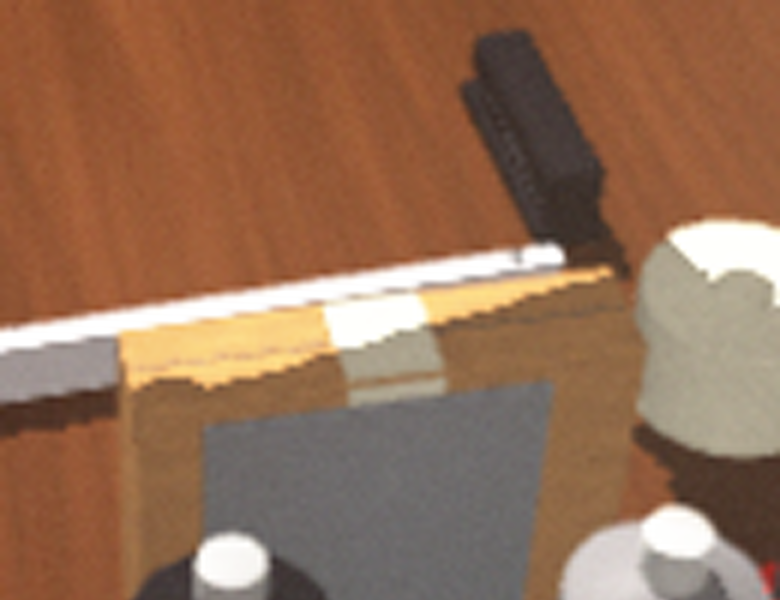

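View pics/t26.png

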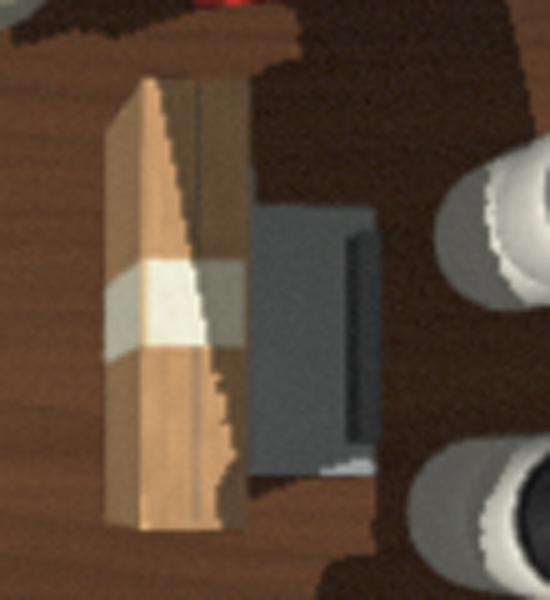

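View pics/t26f.png

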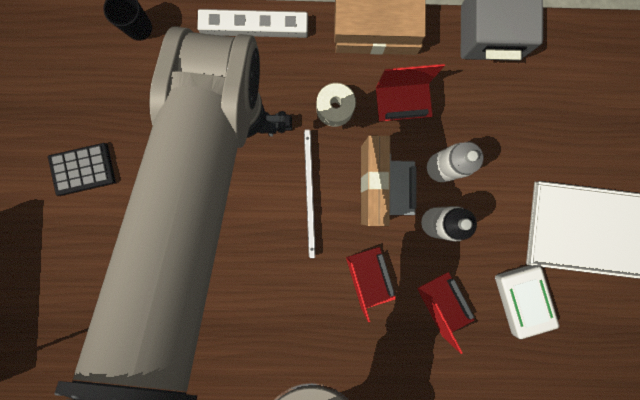

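```bash
python3 -c "
from h import *
q=fit({'ur+':(250,78),'lr+':(150,78),'ur-':(246,530),'lr-':(141,529),'ll+':(106,135),'ll-':(106,524)},(5,(340,120)),{'ur-':(134,411),'ur+':(641,353),'lr-':(119,334),'lr+':(612,266)},(6,(280,150)),89)
h=np.array([np.cos(q[2]),np.sin(q[2])]);fr=q[:2]+.045*h
print('front in bookend',(fr-BO)@B,(fr-BO)@BY,'yawdiff',np.degrees(q[2]-BPSI))
"
```

```text
foot [ 0.5976 -0.1095] psi -89.64 th 89.76 moved h 39.2 lat 13.0 res [ 0.4  0.1 -0.9 -0.2  0.5  0.1 -0.   0.   0.4 -0.9 -0.4 -0.4 -0.3  0.7
  0.9 -0.5 -1.2 -0.6 -0.5  0.8]
front in bookend 0.001137868443542738 0.00593091236200029 yawdiff -0.2517282767106851
```

```bash
python3 -c "
from bench import r
print(r.hand_in())"
```

```text
the job is handed in; nothing more can be done
None
```

The carton now stands upright on its original edge against the grey bookend's plate. I handed the job in at about 25 s of the 48 s; the hand-in gave no verdict.

**How it was done**
- **Tipping:** the tool could only point straight down. I pressed the sides of the partly closed fingers against the raised lower corner and carried it round the arc by friction. From about 70° it needed only a light push and fell upright. The foot slid roughly 7–10 mm on the desk while this happened.
- **Sliding:** I gripped the upright carton at its far end, clear of the plate's width. I shifted it 14 mm sideways, turned it 2.5° to match the plate, and slid it until the arm stalled at about 6 N. Then I backed off slightly, released it and moved the arm away.

**Last checks (fit to the top and side pictures)**

| Check | Measured | Limit |
|---|---|---|
| Carton slope | 89.8° | upright within 4° |
| Angle to the plate | 0.25° | 4.5° |
| Front edge relative to the plate | +1.1 mm (about 2 mm calibration error, so effectively touching) | -6 to +4 mm |
| Offset from the plate's middle | 6 mm | 45 mm |

- **Bookend:** its foot sits at the same pixels as at the start.
- **Bottles, roll and stapler:** they look undisturbed in the last pictures. I judged this by eye only.

**What disagreed**
- **Fingertips:** `r.tip_extent` puts them 14 mm ahead of the TCP, but the wrist and side pictures put them about 20–31 mm behind it. My first approach passed over the carton without touching it, and I worked from the pictures after that.
- **Mid-job fit:** when the carton had just fallen upright, the fit gave a slope of 88.2°, and estimates of the remaining gap ranged from about 28 to 36 mm. I found the final contact by force instead.

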